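# Pack a row of metal fittings in reverse order

### The job

Move the four fittings from the assembly rack to the packing tray, one to a cell, in reverse order: the fitting nearest the rack's red end goes into the cell farthest from the tray's red end, and so on, so that the one farthest from the rack's red end stands next to the tray's red end. Stand each one upright on the floor of its cell, near the middle, without ever tipping one over, and leave the carton, the cordless driver and the screwdriver where they are.

Things in the scene. Friction and masses are not known exactly. Their poses are not given: they have to be found in the camera images.
- fit_round_center (a point): round brass fitting: a plain upright pillar 30 mm in diameter; round steel foot 40 mm wide, 6 mm thick; 60 mm tall in all, about 0.2 kg, loose. This point: its centre, 30 mm above its underside; z up. Starts within 6 mm of the middle of its nest, turned up to 0.6 rad from it.
- fit_hex_center (a point): six-sided bright steel fitting: an upright hexagonal pillar, 30 mm across flats, dark round bore on top; two flats face along its own +x and -x; round steel foot 40 mm wide, 6 mm thick; 60 mm tall in all, about 0.2 kg, loose. This point: its centre, 30 mm above its underside; z up. Starts within 6 mm of the middle of its nest, turned up to 0.6 rad from it.
- fit_square_center (a point): square black fitting: an upright pillar 28 x 28 mm, sides along its own x and y, small brass dot on top; round steel foot 40 mm wide, 6 mm thick; 60 mm tall in all, about 0.2 kg, loose. This point: its centre, 30 mm above its underside; z up. Starts within 6 mm of the middle of its nest, turned up to 0.6 rad from it.
- fit_blade_center (a point): flat copper fitting: an upright blade 14 mm thick along its own x and 36 mm wide along its own y; round steel foot 40 mm wide, 6 mm thick; 60 mm tall in all, about 0.2 kg, loose. This point: its centre, 30 mm above its underside; z up. Starts within 6 mm of the middle of its nest, turned up to 0.6 rad from it.
- nest_round: white nest where the round fitting starts: fixed open tray 64 x 64 mm, floor 4 mm thick, walls 10 mm high. Origin: centre of its underside, 8 mm above the table. The nests stand 70 mm apart in a row, in any order; x across the row, y along it. The rack has a red block at one end and a black one at the other, 22 mm high.
- nest_hex: blue nest where the hex fitting starts: fixed open tray 64 x 64 mm, floor 4 mm thick, walls 10 mm high. Origin: centre of its underside, 8 mm above the table. The nests stand 70 mm apart in a row, in any order; x across the row, y along it. The rack has a red block at one end and a black one at the other, 22 mm high.
- nest_square: yellow nest where the square fitting starts: fixed open tray 64 x 64 mm, floor 4 mm thick, walls 10 mm high. Origin: centre of its underside, 8 mm above the table. The nests stand 70 mm apart in a row, in any order; x across the row, y along it. The rack has a red block at one end and a black one at the other, 22 mm high.
- nest_blade: green nest where the blade fitting starts: fixed open tray 64 x 64 mm, floor 4 mm thick, walls 10 mm high. Origin: centre of its underside, 8 mm above the table. The nests stand 70 mm apart in a row, in any order; x across the row, y along it. The rack has a red block at one end and a black one at the other, 22 mm high.
- tray: grey plastic packing tray, fixed: 74 mm (x) by 284 mm (y), four cells in a row, centres at x = 0, y = -105, -35, +35, +105 mm; each 66 x 66 mm inside. Floor 4 mm thick, walls and dividers 4 mm thick, 10 mm high. Origin: centre of its underside. Its +y end has a red cap, its -y end a black one, both 22 mm high and wide.
- rack_red: red end block of the assembly rack, 78 x 22 x 22 mm, fixed, in line with the nests at one end of their row (which end varies), its centre 49 mm from that of the nearest nest. Shows which is the rack's red end. Origin: centre of its underside.
- carton: bystander: closed cardboard carton 100 x 170 x 65 mm, standing loose to the left. Origin: centre of its underside.
- driver: bystander: orange and black cordless driver lying loose on its side to the right, about 245 x 190 x 64 mm. Origin: on the table under its orange barrel.
- screwdriver: bystander: black-handled screwdriver lying loose on the table to the left, origin under its middle.

How it is judged:
At the end, for the whole second after the job is handed in: Every fitting stands upright (0.1 rad) on the floor of its cell, within 14 mm along and 16 mm across the tray of the cell's centre, released and at rest; counted from the red ends, the tray's order is the reverse of the rack's starting order (shown by the nests) (((horizontal distance between nest_round and rack_red between 0.029 and 0.069 m and y of fit_round_center in the frame of tray between -0.119 and -0.091 m) or (horizontal distance between nest_round and rack_red between 0.099 and 0.139 m and y of fit_round_center in the frame of tray between -0.049 and -0.021 m) or (horizontal distance between nest_round and rack_red between 0.169 and 0.209 m and y of fit_round_center in the frame of tray between 0.021 and 0.049 m) or (horizontal distance between nest_round and rack_red between 0.239 and 0.279 m and y of fit_round_center in the frame of tray between 0.091 and 0.119 m)) and x of fit_round_center in the frame of tray between -0.016 and 0.016 m and z of fit_round_center in the frame of tray between 0.03 and 0.038 m and angle between each of fit_round_center, fit_hex_center, fit_square_center, fit_blade_center's own z axis and vertical below 0.1 rad and linear speed of each of fit_round, fit_hex, fit_square, fit_blade below 0.02 m/s and contact force between each of fit_round, fit_hex, fit_square, fit_blade and the fingers below 0.05 N and ((horizontal distance between nest_hex and rack_red between 0.029 and 0.069 m and y of fit_hex_center in the frame of tray between -0.119 and -0.091 m) or (horizontal distance between nest_hex and rack_red between 0.099 and 0.139 m and y of fit_hex_center in the frame of tray between -0.049 and -0.021 m) or (horizontal distance between nest_hex and rack_red between 0.169 and 0.209 m and y of fit_hex_center in the frame of tray between 0.021 and 0.049 m) or (horizontal distance between nest_hex and rack_red between 0.239 and 0.279 m and y of fit_hex_center in the frame of tray between 0.091 and 0.119 m)) and x of fit_hex_center in the frame of tray between -0.016 and 0.016 m and z of fit_hex_center in the frame of tray between 0.03 and 0.038 m and ((horizontal distance between nest_square and rack_red between 0.029 and 0.069 m and y of fit_square_center in the frame of tray between -0.119 and -0.091 m) or (horizontal distance between nest_square and rack_red between 0.099 and 0.139 m and y of fit_square_center in the frame of tray between -0.049 and -0.021 m) or (horizontal distance between nest_square and rack_red between 0.169 and 0.209 m and y of fit_square_center in the frame of tray between 0.021 and 0.049 m) or (horizontal distance between nest_square and rack_red between 0.239 and 0.279 m and y of fit_square_center in the frame of tray between 0.091 and 0.119 m)) and x of fit_square_center in the frame of tray between -0.016 and 0.016 m and z of fit_square_center in the frame of tray between 0.03 and 0.038 m and ((horizontal distance between nest_blade and rack_red between 0.029 and 0.069 m and y of fit_blade_center in the frame of tray between -0.119 and -0.091 m) or (horizontal distance between nest_blade and rack_red between 0.099 and 0.139 m and y of fit_blade_center in the frame of tray between -0.049 and -0.021 m) or (horizontal distance between nest_blade and rack_red between 0.169 and 0.209 m and y of fit_blade_center in the frame of tray between 0.021 and 0.049 m) or (horizontal distance between nest_blade and rack_red between 0.239 and 0.279 m and y of fit_blade_center in the frame of tray between 0.091 and 0.119 m)) and x of fit_blade_center in the frame of tray between -0.016 and 0.016 m and z of fit_blade_center in the frame of tray between 0.03 and 0.038 m); the robot touches nothing.
It fails at once if a fitting is tipped over (more than 0.7 rad) (angle between any of fit_round_center, fit_hex_center, fit_square_center, fit_blade_center's own z axis and vertical above 0.7 rad).
It fails at once if a bystander (carton, driver, screwdriver) is moved by more than 25 mm (distance of any of carton, driver, screwdriver from where it was at the start of the episode above 0.025 m).
It also fails if it takes over 96 s, if anything falls off the work surface, if the arm or the gripper's body presses on something with over 40 N, if the wrist force passes 120 N, or if a joint passes its speed limit or range.

### The arm

A 6-joint arm with a two-finger parallel gripper is mounted at the origin on the work surface. World frame = base frame: x ahead of the robot, y to its left, z up, the work surface at z = 0. Lengths are in m, angles in rad, forces in N, time in s.
With the tool pointing down it reaches from about 0.25 to 0.775 m from the base axis. Payload 4 kg.
Tool frame: the origin (TCP) lies midway between the tips of the shut fingers; the grasp point (between the pads) lies 19 mm behind it; z points along the fingers, y is the direction in which the jaws open and shut (so a half turn about z gives the same grasp; the last joint's range is limited). The gripper opens to 94 mm and grips with 3 to 60 N. Pads are 16 mm wide; open, the fingers measure 119 mm over their backs; the gripper's body (75 mm by 177 mm) begins 78 mm behind the grasp point.
Start: joints at [-1.41, 0.087, 1.371, -0, 1.684, -0.103], TCP at [0.143, -0.531, 0.168] pointing down, gripper open.
Joint ranges: [-3.1, 3.1], [-0.76, 2.03], [0.27, 2.55], [-1.08, 4.22], [0.17, 2.65], [-2.57, 2.57]. Speed limits (rad/s): [2.79, 2.79, 3.14, 3.14, 3.14, 3.14].

### API

Orientations are given as a rotation vector (axis times angle).
In Python, from workcell import * gives the robot as it stands.
- The arm moves only by the tool apply_moves, never from a script. Its argument "targets" is a list of rows, each an object of numbers: "wx", "wy", "wz": the turn, a rotation vector about the tool's x, y, z in rad; "dx", "dy", "dz": the shift along the tool's x, y, z in m; "hand": the finger opening in m, from 0 to 0.094. A call has 1 to 5 rows; each row shifts and turns the pose as measured when the row begins, along the tool's axes as they then stand; what a row does not reach is not made up. A row lasts 1/8 s, in which the tool goes at most 62.5 mm and 10.7 degrees, less where a joint would pass 70% of its speed; a pose out of reach is approached as far as the arm can. A call is refused whole if a number of a shift passes 0.0625 or a number of a turn 0.188, either way. A call with a gripper value outside its range is refused whole. The fingers move at their own pace and stop on an object; the grip force is fixed at half the most. Time passes only in rows, so rows that do not move let the fingers close. It gives the time, the measured TCP pose, the force and the opening at its end, in the units of the state.
- get_obs(): the state, without advancing time (a new reading comes with each control period).
- get_image(name): name is "scene" or "side" or "wrist"; returns a dict with "img" (480x640x3 uint8, red, green, blue), "fx", "fy", "cx", "cy" (pixels), "extrinsics" (4x4, takes a point from world to camera coordinates); the wrist camera has in their place "tool_from_camera" (4x4, takes a point from camera to tool coordinates, whose origin is the TCP and whose axes are the flange's). Camera axes: x right, y down, z forward; pixel columns grow to the right and rows downward; lengths in m; the calibration is good to about 2 mm. A picture is of the moment at which its call begins: read the wrist's pose just before it. There is no depth.
- hand_in(): hands the job in, once; it reports no verdict.
The state is a dict: "time_s": time; "joints": joint angles; "qd": joint speeds; "joint_torque": joint torques, N m; "ee_pos": TCP position; "ee_rot": TCP orientation; "contact_force": force on the tool from outside, world axes, zero at the start; "ft_torque": the same for the moment, N m; "width": finger opening in m.
Only numpy, scipy, OpenCV 4.12 (cv2) and the standard library are available. Lean on these libraries where they do the work, as an engineer would, in place of code of your own. Each camera call takes 0.05 s, during which the arm holds its last target.

## Working session

There is one attempt and no reset: what is moved stays moved. The work goes in short steps, Python scripts to look and compute and a tool call to move; the robot and the scene stay as the last step left them, time stands still between calls to the robot, and variables do not carry over. Pictures are saved under pics/ and viewed, and the job is handed in when it is done.

Besides the shell and the picture viewer there is one more tool, called in YAML: its name, and indented under it one key for each argument. apply_moves: Moves the arm, as the interface text tells. Its arguments: {"type":"object","properties":{"targets":{"type":"array","items":{"type":"object","properties":{"wx":{"type":"number"},"wy":{"type":"number"},"wz":{"type":"number"},"dx":{"type":"number"},"dy":{"type":"number"},"dz":{"type":"number"},"hand":{"type":"number"}}}}},"required":["targets"]}

```bash
mkdir -p pics; ls; python3 - <<'E'
from workcell import *
import cv2
o=get_obs(); print(o)
for n in ["scene","side","wrist"]:
    d=get_image(n); cv2.imwrite(f"pics/{n}0.png",d["img"][:,:,::-1])
    print(n,d["fx"],d["fy"],d["cx"],d["cy"]); print(d.get("extrinsics",d.get("tool_from_camera")))
E
```

```text
pics
{'time_s': 0.0, 'joints': array([-1.41009974e+00,  8.79137433e-02,  1.37226142e+00,  1.02752583e-05,
        1.68358637e+00, -1.03100354e-01]), 'qd': array([-1.03462397e-03, -1.29092374e-03, -8.46213676e-05, -9.97279269e-04,
        1.99610220e-03,  2.02889878e-03]), 'joint_torque': array([ 2.15772452e-03, -3.40171766e+01, -3.02423501e+01,  7.21268984e-02,
        3.30118812e-02, -1.76245230e-04]), 'ee_pos': array([ 0.14330872, -0.53034547,  0.16692318]), 'ee_rot': array([-3.11215510e+00, -4.12887448e-01,  8.20080131e-05]), 'contact_force': array([-0.24251414, -0.10313785,  0.51164159]), 'ft_torque': array([-0.05078691,  0.04586555,  0.01976149]), 'width': 0.09405748209823263}
scene 462.24146359727445 462.24146359727445 314.0403169849863 243.70069514457975
[[-0.13780494  0.99034346  0.01515343  0.0312781 ]
 [ 0.70994773  0.1094333  -0.69570006 -0.32570958]
 [-0.6906403  -0.08511276 -0.71817254  1.45670734]
 [ 0.          0.          0.          1.        ]]
side 468.3210938445471 468.3210938445471 314.8890245286548 239.71256194492386
[[-0.98752077 -0.15679136 -0.01480565  0.50506178]
 [-0.0989375   0.69077569 -0.71626833  0.08706822]
 [ 0.12253207 -0.70586501 -0.69766788  1.07206995]
 [ 0.          0.          0.          1.        ]]
wrist 345.9924877499916 345.9924877499916 319.14849579773585 235.2230025870496
[[-1.39171973e-04 -9.59394251e-01 -2.82068523e-01  8.21309262e-02]
 [ 9.99999941e-01 -4.53511477e-05 -3.39145729e-04 -8.73602920e-04]
 [ 3.12582331e-04 -2.82068553e-01  9.59394201e-01 -2.16159211e-01]
 [ 0.00000000e+00  0.00000000e+00  0.00000000e+00  1.00000000e+00]]
```

View pics/scene0.png

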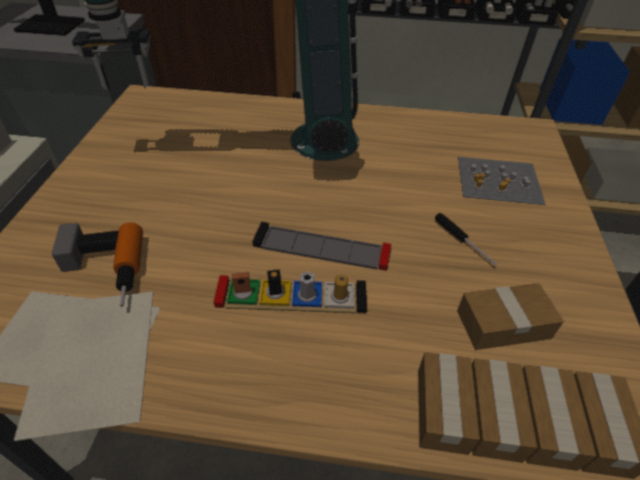

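View pics/side0.png

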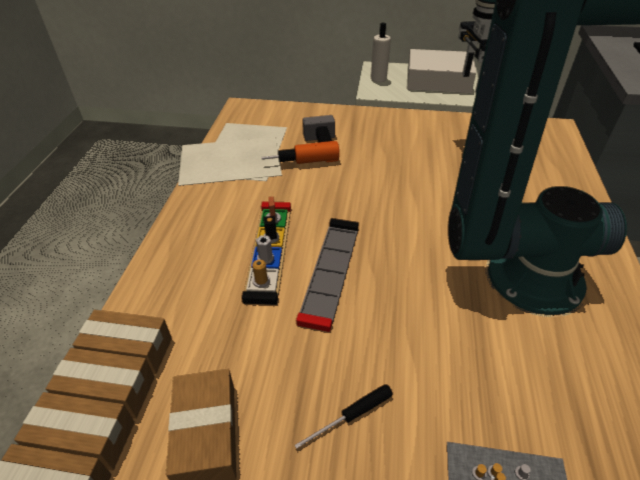

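View pics/wrist0.png

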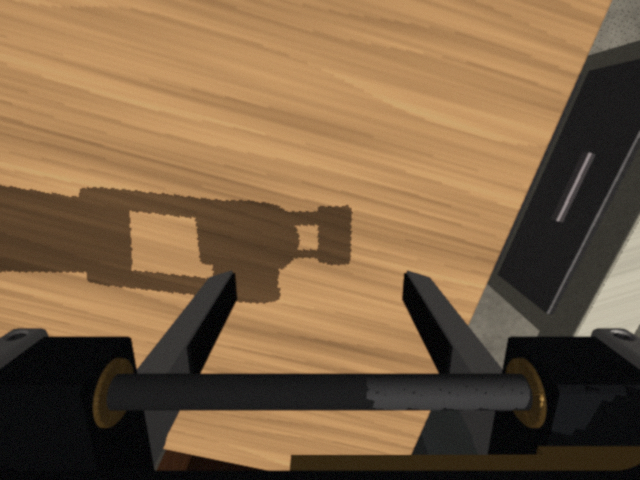

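The scene view shows the rack with its red block at the left, about (221,291). From there the order is green/blade, yellow/square, blue/hex, white/round. The tray's black end is at (261,235) and its red end at (385,256). Next I'll look at enlarged crops.

```bash
python3 - <<'E'
import cv2
a=cv2.imread("pics/scene0.png")[215:320,205:400]; cv2.imwrite("pics/scene_c.png",cv2.resize(a,None,fx=4,fy=4,interpolation=cv2.INTER_CUBIC))
a=cv2.imread("pics/side0.png")[190:340,230:370]; cv2.imwrite("pics/side_c.png",cv2.resize(a,None,fx=4,fy=4,interpolation=cv2.INTER_CUBIC))
E
```

```text
(no output)
```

View pics/scene_c.png

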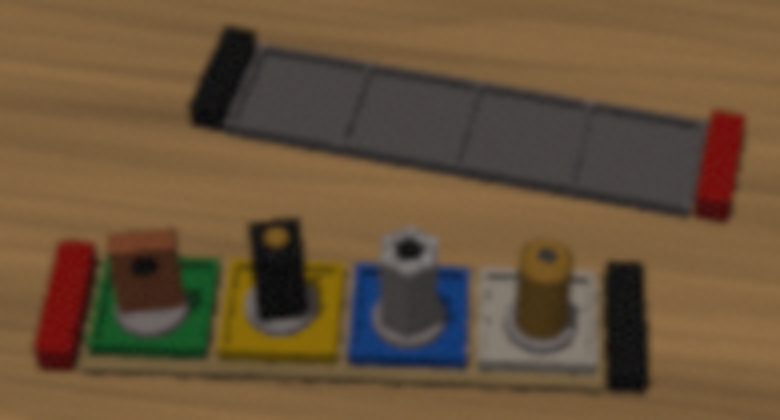

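View pics/side_c.png

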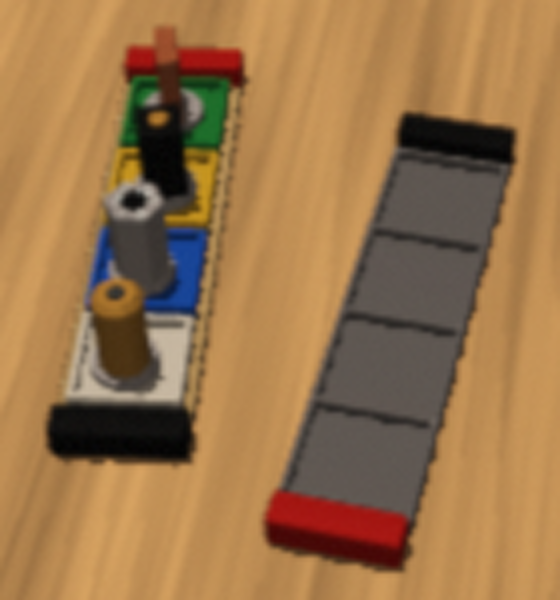

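```bash
cat > h.py <<'E'
from workcell import *
import cv2, numpy as np
from scipy.spatial.transform import Rotation as R
def cam(n):
    d=get_image(n); K=np.array([[d["fx"],0,d["cx"]],[0,d["fy"],d["cy"]],[0,0,1]]); return d,K
E
python3 - <<'E'
from h import *
P={}
for n in("scene","side"):
    d,K=cam(n); P[n]=K@d["extrinsics"][:3]
off={"scene":(205,215),"side":(230,190)}
pts={"blade":((144,245),(166,40)),"square":((276,238),(158,118)),"hex":((408,249),(134,200)),"round":((546,255),(117,292)),
"trayred":((722,160),(339,518)),"trayblk":((225,73),(457,134)),"rackred":((67,298),(186,60)),"rackblk":((626,320),(121,422))}
X={}
for k,v in pts.items():
    q=[(np.array(u)+.5)/4-.5+off[n] for n,u in zip(("scene","side"),v)]
    x=cv2.triangulatePoints(P["scene"],P["side"],q[0].reshape(2,1),q[1].reshape(2,1)).ravel(); x=x[:3]/x[3]; X[k]=x
    e=[np.round((lambda y:y[:2]/y[2])(P[n]@np.append(x,1))-qq,1) for n,qq in zip(("scene","side"),q)]
    print(k,x.round(4),e, "R",np.hypot(*x[:2]).round(3))
r=X["rackred"]-X["rackblk"];t=X["trayred"]-X["trayblk"]
print("rack len",np.linalg.norm(r),"tray len",np.linalg.norm(t),np.arctan2(r[1],r[0]),np.arctan2(t[1],t[0]))
for i,k in enumerate(["blade","square","hex","round"]):
    print(k,X["rackred"]-r/np.linalg.norm(r)*(.049+.07*i))
E
```

```text
blade [ 0.6385 -0.1011  0.0731] [array([-0.6, -0.9]), array([-0.5,  0.8])] R 0.646
square [ 0.6261 -0.0315  0.0735] [array([0., 0.]), array([ 0., -0.])] R 0.627
hex [0.6236 0.0387 0.0736] [array([0.2, 0.2]), array([ 0.1, -0.2])] R 0.625
round [0.6161 0.1104 0.0734] [array([0., 0.]), array([ 0., -0.])] R 0.626
trayred [0.4809 0.2037 0.0194] [array([-0.4, -0.5]), array([-0.5,  0.6])] R 0.522
trayblk [ 0.4535 -0.1016  0.0183] [array([-0.2, -0.4]), array([-0.2,  0.4])] R 0.465
rackred [ 0.6394 -0.1487  0.0187] [array([-0.2, -0.3]), array([-0.2,  0.3])] R 0.656
rackblk [0.6086 0.1562 0.0183] [array([-0.2, -0.3]), array([-0.2,  0.2])] R 0.628
rack len 0.3065051278745021 tray len 0.30660833084897327 -1.4700725613827605 1.481261528152182
blade [ 0.63449071 -0.09997754  0.01867476]
square [ 0.62745197 -0.03033239  0.01858005]
hex [0.62041323 0.03931276 0.01848535]
round [0.61337449 0.10895792 0.01839065]
```

Every top reads z≈0.073 (expected 0.072), the rack is 306.5 mm long (308 expected) and the tray 306.6 mm (306 expected). Next I'll plan a wrist view above the rack.

```bash
cat >> h.py <<'E'
def plan(x,y,z,jaw,n=None):
    "relative motion in tool axes to reach TCP xyz, tool down, tool y axis at world angle jaw (mod pi)"
    o=get_obs(); M=R.from_rotvec(o["ee_rot"]); m=M.as_matrix()
    best=None
    for j in (jaw,jaw+np.pi):
        ty=np.array([np.cos(j),np.sin(j),0]);tz=np.array([0,0,-1.]);tx=np.cross(ty,tz)
        T=R.from_matrix(np.c_[tx,ty,tz]); w=(M.inv()*T).as_rotvec()
        if best is None or np.linalg.norm(w)<np.linalg.norm(best[1]): best=(T,w)
    dw=np.array([x,y,z])-o["ee_pos"]
    print("t",o["time_s"],"pos",o["ee_pos"].round(4),"j6",o["joints"][5].round(2),"w",round(o["width"],4),"F",o["contact_force"].round(1))
    print(" world d",dw.round(4)," tool d now",(m.T@dw).round(4)," d in final axes",(best[0].as_matrix().T@dw).round(4)," turn",best[1].round(4))
E
python3 - <<'E'
from h import *
o=get_obs(); print(R.from_rotvec(o["ee_rot"]).as_matrix().round(3))
plan(.55,0.0,.25,0.1)
plan(.55,0.0,.25,0.0)
E
```

```text
[[ 0.965  0.261 -0.   ]
 [ 0.261 -0.965  0.001]
 [ 0.    -0.001 -1.   ]]
t 0.25 pos [ 0.1433 -0.5307  0.1675] j6 -0.1 w 0.0943 F [0.1 0.6 0.4]
 world d [0.4067 0.5307 0.0825]  tool d now [ 0.531  -0.4064 -0.082 ]  d in final axes [ 0.4875  0.4576 -0.0825]  turn [-8.000e-04 -8.000e-04 -1.407e+00]
t 0.25 pos [ 0.1433 -0.5307  0.1675] j6 -0.1 w 0.0943 F [0.1 0.6 0.4]
 world d [0.4067 0.5307 0.0825]  tool d now [ 0.531  -0.4064 -0.082 ]  d in final axes [ 0.5307  0.4067 -0.0825]  turn [-8.000e-04 -7.000e-04 -1.307e+00]
```

```bash
cat >> h.py <<'E'
def rows(x,y,z,jaw,step=.058,wmax=.17):
    "rows along straight line with even turning, tool axes at each row start"
    o=get_obs(); M=R.from_rotvec(o["ee_rot"])
    best=None
    for j in (jaw,jaw+np.pi):
        ty=np.array([np.cos(j),np.sin(j),0]);tz=np.array([0,0,-1.]);tx=np.cross(ty,tz)
        T=R.from_matrix(np.c_[tx,ty,tz]); w=(M.inv()*T).as_rotvec()
        if best is None or np.linalg.norm(w)<np.linalg.norm(best): best=w
    dw=np.array([x,y,z])-o["ee_pos"]; n=max(1,int(np.ceil(max(np.linalg.norm(dw)/step,np.linalg.norm(best)/wmax))))
    print("t",round(o["time_s"],2),"pos",o["ee_pos"].round(4),"j6",o["joints"][5].round(2),"world d",dw.round(4),"n",n)
    for i in range(n):
        m=(M*R.from_rotvec(best*i/n)).as_matrix(); print((m.T@dw/n).round(4),(best/n).round(4))
E
python3 -c "
from h import *
rows(.575,-0.05,.28,0.1)"
```

```text
t 0.25 pos [ 0.1433 -0.5307  0.1675] j6 -0.1 world d [0.4317 0.4807 0.1125] n 12
[ 0.0452 -0.0293 -0.0093] [-1.000e-04 -1.000e-04 -1.173e-01]
[ 0.0483 -0.0238 -0.0093] [-1.000e-04 -1.000e-04 -1.173e-01]
[ 0.0507 -0.018  -0.0093] [-1.000e-04 -1.000e-04 -1.173e-01]
[ 0.0525 -0.0119 -0.0094] [-1.000e-04 -1.000e-04 -1.173e-01]
[ 0.0535 -0.0057 -0.0094] [-1.000e-04 -1.000e-04 -1.173e-01]
[ 0.0538  0.0006 -0.0094] [-1.000e-04 -1.000e-04 -1.173e-01]
[ 0.0534  0.0069 -0.0094] [-1.000e-04 -1.000e-04 -1.173e-01]
[ 0.0522  0.0131 -0.0094] [-1.000e-04 -1.000e-04 -1.173e-01]
[ 0.0503  0.0191 -0.0094] [-1.000e-04 -1.000e-04 -1.173e-01]
[ 0.0478  0.0249 -0.0094] [-1.000e-04 -1.000e-04 -1.173e-01]
[ 0.0445  0.0303 -0.0094] [-1.000e-04 -1.000e-04 -1.173e-01]
[ 0.0407  0.0353 -0.0094] [-1.000e-04 -1.000e-04 -1.173e-01]
```

apply_moves:
  targets:
    - {"dx": 0.045,"dy": -0.029,"dz": -0.02,"wz": -0.117}
    - {"dx": 0.048,"dy": -0.024,"dz": -0.02,"wz": -0.117}
    - {"dx": 0.051,"dy": -0.018,"dz": -0.02,"wz": -0.117}
    - {"dx": 0.052,"dy": -0.012,"dz": -0.02,"wz": -0.117}
    - {"dx": 0.053,"dy": -0.006,"dz": -0.02,"wz": -0.117}

```text
invalid input at $.targets[0]: expected keys wx, wy, wz, dx, dy, dz, hand
```

apply_moves:
  targets:
    - {"dx": 0.054,"dy": 0,"dz": -0.01,"wz": -0.117}
    - {"dx": 0.053,"dy": 0.007,"dz": 0,"wz": -0.117}
    - {"dx": 0.052,"dy": 0.013,"dz": 0,"wz": -0.117}
    - {"dx": 0.05,"dy": 0.019,"dz": 0,"wz": -0.117}
    - {"dx": 0.048,"dy": 0.025,"dz": 0,"wz": -0.117}

```text
invalid input at $.targets[0]: expected keys wx, wy, wz, dx, dy, dz, hand
```

```bash
python3 -c "
from h import *
rows(.59,-0.05,.28,0.1)"
```

```text
t 0.25 pos [ 0.1433 -0.5307  0.1675] j6 -0.1 world d [0.4467 0.4807 0.1125] n 12
[ 0.0464 -0.029  -0.0093] [-1.000e-04 -1.000e-04 -1.173e-01]
[ 0.0495 -0.0234 -0.0093] [-1.000e-04 -1.000e-04 -1.173e-01]
[ 0.0518 -0.0174 -0.0093] [-1.000e-04 -1.000e-04 -1.173e-01]
[ 0.0535 -0.0112 -0.0094] [-1.000e-04 -1.000e-04 -1.173e-01]
[ 0.0545 -0.0049 -0.0094] [-1.000e-04 -1.000e-04 -1.173e-01]
[ 0.0547  0.0015 -0.0094] [-1.000e-04 -1.000e-04 -1.173e-01]
[ 0.0541  0.0079 -0.0094] [-1.000e-04 -1.000e-04 -1.173e-01]
[ 0.0528  0.0142 -0.0094] [-1.000e-04 -1.000e-04 -1.173e-01]
[ 0.0508  0.0203 -0.0094] [-1.000e-04 -1.000e-04 -1.173e-01]
[ 0.0481  0.0261 -0.0094] [-1.000e-04 -1.000e-04 -1.173e-01]
[ 0.0447  0.0315 -0.0094] [-1.000e-04 -1.000e-04 -1.173e-01]
[ 0.0407  0.0365 -0.0094] [-1.000e-04 -1.000e-04 -1.173e-01]
```

All keys are needed in every row.

apply_moves:
  targets:
    - {"dx": 0.045,"dy": -0.029,"dz": -0.02,"wx": 0,"wy": 0,"wz": -0.117,"hand": 0.094}
    - {"dx": 0.048,"dy": -0.024,"dz": -0.02,"wx": 0,"wy": 0,"wz": -0.117,"hand": 0.094}
    - {"dx": 0.051,"dy": -0.018,"dz": -0.02,"wx": 0,"wy": 0,"wz": -0.117,"hand": 0.094}
    - {"dx": 0.052,"dy": -0.012,"dz": -0.02,"wx": 0,"wy": 0,"wz": -0.117,"hand": 0.094}
    - {"dx": 0.053,"dy": -0.006,"dz": -0.02,"wx": 0,"wy": 0,"wz": -0.117,"hand": 0.094}

```text
time_s: 0.88
ee_pos: [0.3231, -0.3258, 0.2668]
ee_rot: [-2.849, -1.306, -0.003]
contact_force: [0.0, -0.2, -0.6]
width: 0.094
```

apply_moves:
  targets:
    - {"dx": 0.054,"dy": 0,"dz": -0.01,"wx": 0,"wy": 0,"wz": -0.117,"hand": 0.094}
    - {"dx": 0.053,"dy": 0.007,"dz": 0,"wx": 0,"wy": 0,"wz": -0.117,"hand": 0.094}
    - {"dx": 0.052,"dy": 0.013,"dz": 0,"wx": 0,"wy": 0,"wz": -0.117,"hand": 0.094}
    - {"dx": 0.05,"dy": 0.019,"dz": 0,"wx": 0,"wy": 0,"wz": -0.117,"hand": 0.094}
    - {"dx": 0.048,"dy": 0.025,"dz": 0,"wx": 0,"wy": 0,"wz": -0.117,"hand": 0.094}

```text
time_s: 1.5
ee_pos: [0.5044, -0.1159, 0.2814]
ee_rot: [2.337, 2.099, 0.008]
contact_force: [0.4, -0.8, -1.1]
width: 0.0939
```

```bash
python3 -c "
from h import *
rows(.59,-0.05,.28,0.1)"
```

```text
t 1.5 pos [ 0.5044 -0.1159  0.2814] j6 -0.23 world d [ 0.0856  0.0659 -0.0014] n 2
[0.0373 0.0391 0.001 ] [ 0.002  -0.0016 -0.1035]
[0.0331 0.0427 0.0008] [ 0.002  -0.0016 -0.1035]
```

apply_moves:
  targets:
    - {"dx": -0.01,"dy": 0.045,"dz": 0,"wx": 0,"wy": 0,"wz": -0.104,"hand": 0.094}
    - {"dx": -0.012,"dy": 0.042,"dz": 0,"wx": 0,"wy": 0,"wz": -0.104,"hand": 0.094}
    - {"dx": 0,"dy": 0,"dz": 0,"wx": 0,"wy": 0,"wz": 0,"hand": 0.094}

```text
time_s: 1.88
ee_pos: [0.5943, -0.1378, 0.2797]
ee_rot: [-2.087, -2.346, -0.007]
contact_force: [-0.2, -1.1, -0.6]
width: 0.0939
```

```bash
cat >> h.py <<'E'
def wsnap(tag):
    o=get_obs(); d=get_image("wrist"); cv2.imwrite(f"pics/{tag}.png",d["img"][:,:,::-1])
    T=np.eye(4);T[:3,:3]=R.from_rotvec(o["ee_rot"]).as_matrix();T[:3,3]=o["ee_pos"]
    W=T@d["tool_from_camera"]; K=np.array([[d["fx"],0,d["cx"]],[0,d["fy"],d["cy"]],[0,0,1]])
    np.savez(f"pics/{tag}.npz",W=W,K=K); print(tag,o["time_s"],o["ee_pos"].round(4))
def atz(tag,uv,z):
    f=np.load(f"pics/{tag}.npz"); r=f["W"][:3,:3]@np.linalg.solve(f["K"],np.array([*uv,1.])); c=f["W"][:3,3]
    return c+r*(z-c[2])/r[2]
def tri(t1,uv1,t2,uv2):
    Ps=[]
    for t in(t1,t2):
        f=np.load(f"pics/{t}.npz"); Ps.append(f["K"]@np.linalg.inv(f["W"])[:3])
    x=cv2.triangulatePoints(*Ps,np.array(uv1,float).reshape(2,1),np.array(uv2,float).reshape(2,1)).ravel(); return x[:3]/x[3]
E
python3 -c "
from h import *
wsnap('w1')"
```

```text
w1 1.875 [ 0.5943 -0.1378  0.2797]
```

View pics/w1.png

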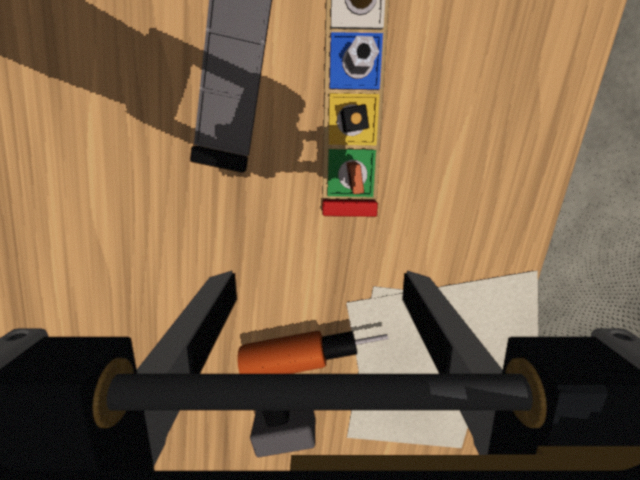

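The red block is at (350,208), and blade, square and hex are at (355,178), (356,118) and (363,50). The round one is cut off at the top. I'll shift along +Y for a second view.

apply_moves:
  targets:
    - {"dx": 0.045,"dy": 0,"dz": 0.0,"wx": 0,"wy": 0,"wz": 0,"hand": 0.094}
    - {"dx": 0.045,"dy": 0,"dz": 0.0,"wx": 0,"wy": 0,"wz": 0,"hand": 0.094}
    - {"dx": 0,"dy": 0,"dz": 0,"wx": 0,"wy": 0,"wz": 0,"hand": 0.094}

```text
time_s: 2.3
ee_pos: [0.5798, -0.0468, 0.2831]
ee_rot: [2.095, 2.341, 0.009]
contact_force: [-0.4, -0.2, -0.3]
width: 0.0939
```

```bash
python3 - <<'E'
from h import *
wsnap('w2')
a=cv2.imread("pics/w1.png")[0:220,300:410]; b=cv2.imread("pics/w2.png")[60:280,290:420]
cv2.imwrite("pics/w1c.png",cv2.resize(a,None,fx=4,fy=4,interpolation=cv2.INTER_CUBIC)[280:])
cv2.imwrite("pics/w2.png",cv2.imread("pics/w2.png"))
E
```

```text
w2 2.3 [ 0.5798 -0.0468  0.2831]
```

View pics/w2.png

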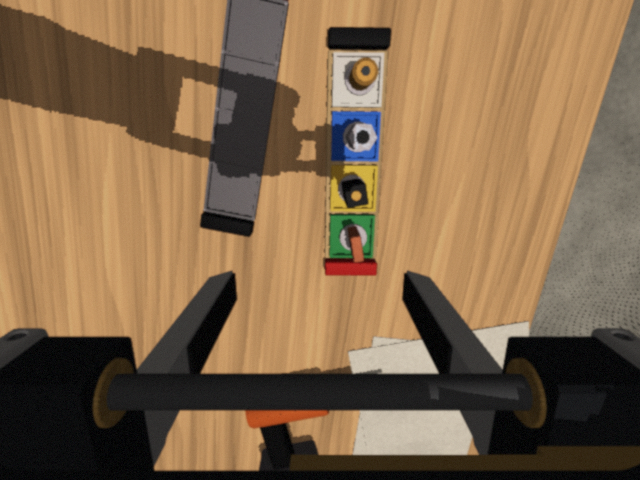

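View pics/w1c.png

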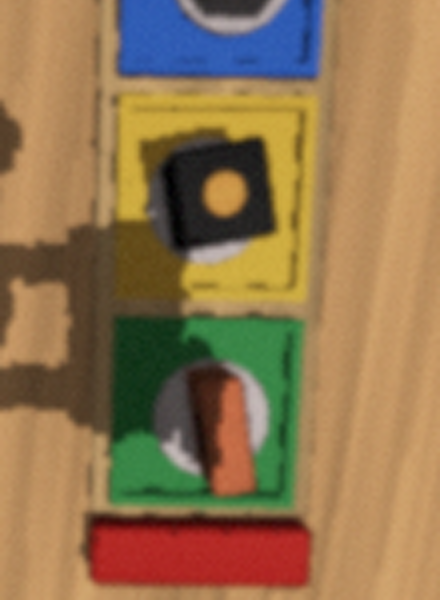

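```bash
python3 - <<'E'
from h import *
b=cv2.imread("pics/w2.png")
cv2.imwrite("pics/w2a.png",cv2.resize(b[155:275,310:410],None,fx=5,fy=5,interpolation=cv2.INTER_CUBIC))
cv2.imwrite("pics/w2b.png",cv2.resize(b[45:165,310:410],None,fx=5,fy=5,interpolation=cv2.INTER_CUBIC))
a=cv2.imread("pics/w1.png")
cv2.imwrite("pics/w1b.png",cv2.resize(a[100:220,310:410],None,fx=5,fy=5,interpolation=cv2.INTER_CUBIC))
E
```

```text
(no output)
```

View pics/w2a.png

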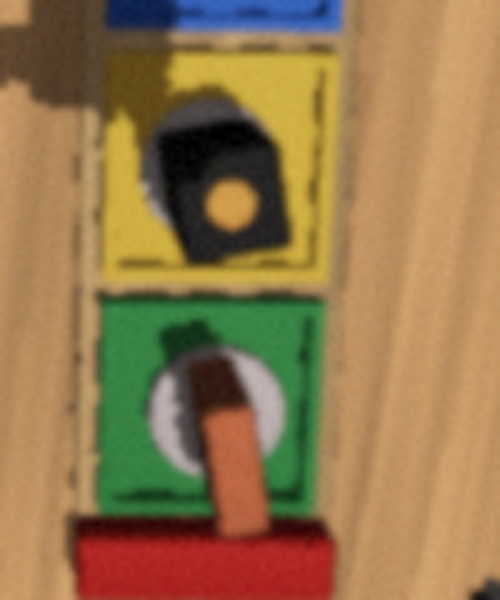

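View pics/w2b.png

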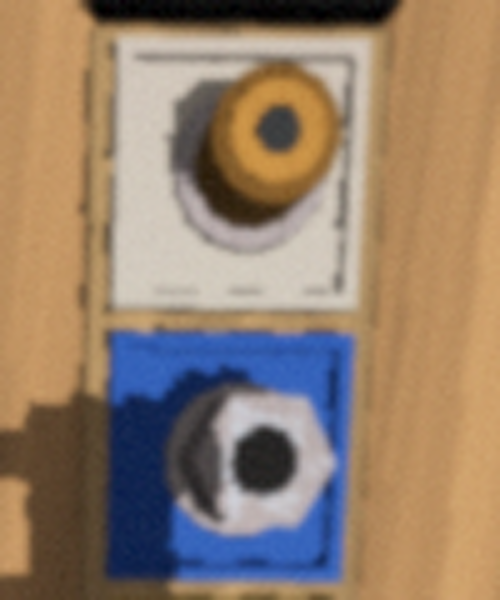

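View pics/w1b.png

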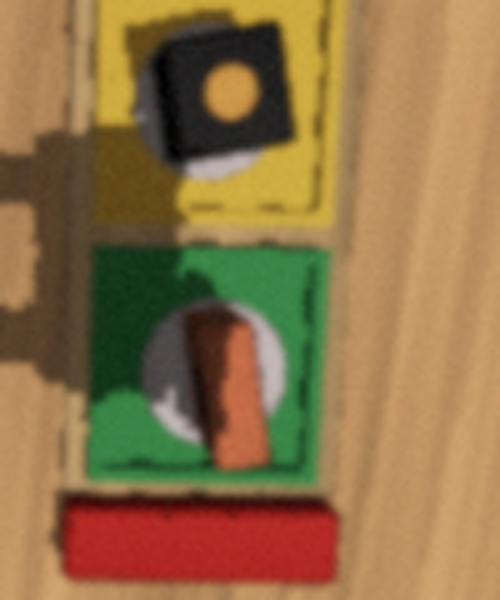

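```bash
python3 - <<'E'
from h import *
o1=np.array([310,100]);o2=np.array([310,155]);o3=np.array([310,45])
f=lambda o,u:(np.array(u)+.5)/5-.5+o
print("square tri",tri('w1',f(o1,(232,92)),'w2',f(o2,(232,204))).round(4))
print("blade tri",tri('w1',f(o1,(234,392)),'w2',f(o2,(236,470))).round(4))
z=.072
for n,t,u in[("square",'w2',f(o2,(232,204))),("square",'w1',f(o1,(232,92))),("blade",'w2',f(o2,(236,470))),("blade",'w1',f(o1,(234,392))),("hex",'w2',f(o3,(265,460))),("round",'w2',f(o3,(278,128)))]: print(n,t,atz(t,u,z)[:2].round(4))
def ang(t,o,a,b):
    d=(atz(t,f(o,b),z)-atz(t,f(o,a),z))[:2]; return np.arctan2(d[1],d[0]).round(3),np.hypot(*d).round(4)
print("sq R",ang('w1',o1,(275,25),(293,138)),"B",ang('w1',o1,(180,162),(295,138)),"R2",ang('w2',o2,(275,145),(290,240)),"B2",ang('w2',o2,(195,262),(290,240)))
print("blade",ang('w2',o2,(250,404),(270,530)),ang('w2',o2,(203,410),(220,537)),ang('w1',o1,(250,318),(270,463)))
c=(265,460)
print("hex vertices dir",[ang('w2',o3,c,v) for v in[(335,462),(305,397),(225,390),(290,528),(215,520)]])
print(R.from_rotvec(get_obs()["ee_rot"]).as_matrix()[:,1])
E
```

```text
square tri [ 0.6252 -0.0319  0.0708]
blade tri [ 0.6356 -0.1004  0.0732]
square w2 [ 0.6249 -0.0317]
square w1 [ 0.6251 -0.0319]
blade w2 [ 0.6357 -0.1007]
blade w1 [ 0.6357 -0.1005]
hex w2 [0.6229 0.039 ]
round w2 [0.6153 0.1108]
sq R (np.float64(-1.25), np.float64(0.0254)) B (np.float64(0.315), np.float64(0.0274)) R2 (np.float64(-1.268), np.float64(0.0242)) B2 (np.float64(0.342), np.float64(0.0243))
blade (np.float64(-1.277), np.float64(0.0351)) (np.float64(-1.308), np.float64(0.0353)) (np.float64(-1.283), np.float64(0.0356))
hex vertices dir [(np.float64(0.083), np.float64(0.0167)), (np.float64(1.123), np.float64(0.0168)), (np.float64(2.243), np.float64(0.0187)), (np.float64(-1.064), np.float64(0.017)), (np.float64(-2.154), np.float64(0.018))]
[0.99404466 0.10888474 0.00439666]
```

```bash
python3 - <<'E'
from h import *
for u in[(227,222),(203,216),(253,225)]: print(atz('w2',u,.022).round(4))
rows(.6365,-.1007,.12,.285)
E
```

```text
[ 0.4547 -0.0973  0.022 ]
[ 0.4207 -0.0922  0.022 ]
[ 0.4916 -0.0977  0.022 ]
t 2.35 pos [ 0.58   -0.0484  0.2831] j6 -0.29 world d [ 0.0565 -0.0523 -0.1631] n 4
[-0.0147  0.0124  0.0408] [ 0.0012 -0.0006 -0.044 ]
[-0.0152  0.0118  0.0408] [ 0.0012 -0.0006 -0.044 ]
[-0.0156  0.0112  0.0408] [ 0.0012 -0.0006 -0.044 ]
[-0.0161  0.0105  0.0408] [ 0.0012 -0.0006 -0.044 ]
```

apply_moves:
  targets:
    - {"dx": -0.015,"dy": 0.012,"dz": 0.041,"wx": 0.001,"wy": 0,"wz": -0.044,"hand": 0.05}
    - {"dx": -0.015,"dy": 0.012,"dz": 0.041,"wx": 0.001,"wy": 0,"wz": -0.044,"hand": 0.05}
    - {"dx": -0.0155,"dy": 0.011,"dz": 0.041,"wx": 0.001,"wy": 0,"wz": -0.044,"hand": 0.05}
    - {"dx": -0.016,"dy": 0.0105,"dz": 0.041,"wx": 0.001,"wy": 0,"wz": -0.044,"hand": 0.05}
    - {"dx": 0,"dy": 0,"dz": 0,"wx": 0,"wy": 0,"wz": 0,"hand": 0.05}

```text
time_s: 2.98
ee_pos: [0.636, -0.1094, 0.1205]
ee_rot: [1.884, 2.504, 0.005]
contact_force: [-0.6, 0.3, -0.3]
width: 0.0502
```

```bash
python3 - <<'E'
from h import *
plan(.6365,-.1007,.03,.285)
wsnap('w3')
E
```

```text
t 2.975 pos [ 0.636  -0.1094  0.1205] j6 -0.54 w 0.0502 F [-0.6  0.3 -0.3]
 world d [ 0.0005  0.0087 -0.0905]  tool d now [0.0086 0.0022 0.0905]  d in final axes [0.0082 0.0029 0.0905]  turn [ 0.007   0.0045 -0.004 ]
w3 2.975 [ 0.636  -0.1094  0.1205]
```

View pics/w3.png

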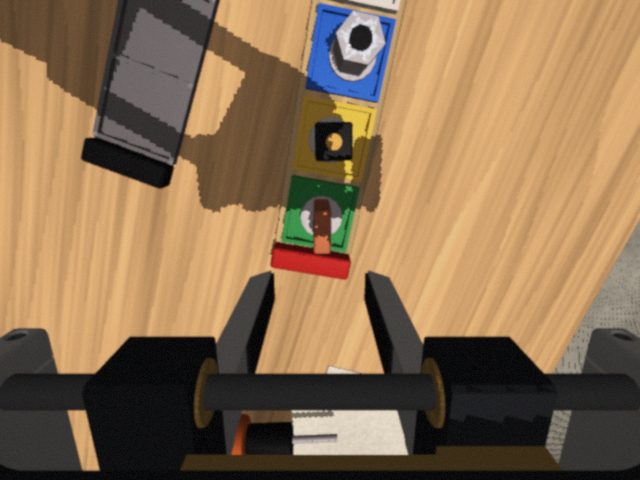

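The blade's edges stand vertical and centred near column 321 between the fingers, so the jaw is aligned. I'll centre over it and go down.

apply_moves:
  targets:
    - {"dx": 0.0085,"dy": 0.0025,"dz": 0.02,"wx": 0.007,"wy": 0.0045,"wz": -0.004,"hand": 0.05}
    - {"dx": 0,"dy": 0,"dz": 0,"wx": 0,"wy": 0,"wz": 0,"hand": 0.05}

```text
time_s: 3.28
ee_pos: [0.6389, -0.1002, 0.1076]
ee_rot: [1.878, 2.505, 0.008]
contact_force: [-1.1, 0.0, -0.6]
width: 0.0497
```

```bash
python3 - <<'E'
from h import *
plan(.6365,-.1007,.03,.285)
wsnap('w4')
print(atz('w4',(320,240),.072))
E
```

```text
t 3.275 pos [ 0.6389 -0.1002  0.1076] j6 -0.53 w 0.0497 F [-1.1  0.  -0.6]
 world d [-0.0024 -0.0005 -0.0776]  tool d now [ 0.0006 -0.0033  0.0776]  d in final axes [ 0.0002 -0.0025  0.0776]  turn [ 0.0102  0.0054 -0.0008]
w4 3.275 [ 0.6389 -0.1002  0.1076]
[ 0.63803319 -0.09482604  0.072     ]
```

View pics/w4.png

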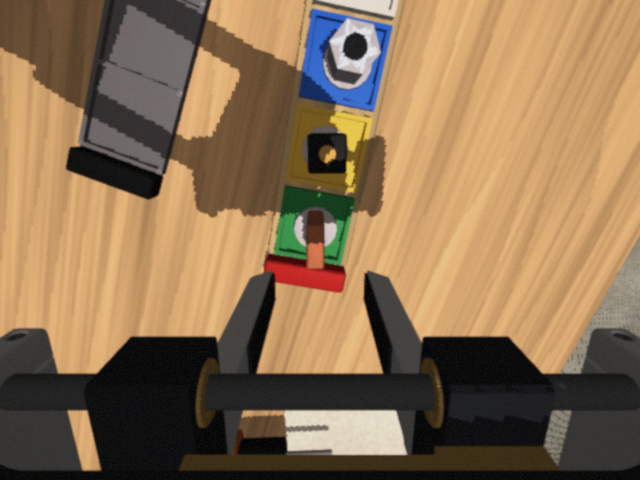

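apply_moves:
  targets:
    - {"dx": 0.0,"dy": -0.0025,"dz": 0.02,"wx": 0.01,"wy": 0.005,"wz": 0,"hand": 0.05}
    - {"dx": 0,"dy": 0,"dz": 0.03,"wx": 0,"wy": 0,"wz": 0,"hand": 0.05}
    - {"dx": 0,"dy": 0,"dz": 0.026,"wx": 0,"wy": 0,"wz": 0,"hand": 0.05}
    - {"dx": 0,"dy": 0,"dz": 0,"wx": 0,"wy": 0,"wz": 0,"hand": 0.05}

```text
time_s: 3.82
ee_pos: [0.6393, -0.1011, 0.033]
ee_rot: [1.878, 2.508, 0.004]
contact_force: [-0.5, 0.5, -1.2]
width: 0.0501
```

```bash
python3 - <<'E'
from h import *
plan(.6365,-.1007,.03,.285)
E
```

```text
t 3.825 pos [ 0.6393 -0.1011  0.033 ] j6 -0.53 w 0.0501 F [-0.5  0.5 -1.2]
 world d [-0.0028  0.0004 -0.003 ]  tool d now [ 0.0012 -0.0026  0.003 ]  d in final axes [ 0.0012 -0.0025  0.003 ]  turn [0.0066 0.005  0.0003]
```

apply_moves:
  targets:
    - {"dx": 0.001,"dy": -0.003,"dz": 0.003,"wx": 0.006,"wy": 0.005,"wz": 0,"hand": 0.05}
    - {"dx": 0,"dy": 0,"dz": 0,"wx": 0,"wy": 0,"wz": 0,"hand": 0.0}
    - {"dx": 0,"dy": 0,"dz": 0,"wx": 0,"wy": 0,"wz": 0,"hand": 0.0}
    - {"dx": 0,"dy": 0,"dz": 0,"wx": 0,"wy": 0,"wz": 0,"hand": 0.0}
    - {"dx": 0,"dy": 0,"dz": 0,"wx": 0,"wy": 0,"wz": 0,"hand": 0.0}

```text
time_s: 4.45
ee_pos: [0.6383, -0.1017, 0.0343]
ee_rot: [1.879, 2.51, 0.004]
contact_force: [-0.1, -0.4, -0.9]
width: 0.0136
```

```bash
python3 - <<'E'
from h import *
plan(.6365,-.1007,.03,.285)
o=get_obs(); T=R.from_rotvec(o["ee_rot"]).as_matrix(); print(T[:,2])
E
```

```text
t 4.45 pos [ 0.6383 -0.1017  0.0343] j6 -0.53 w 0.0136 F [-0.1 -0.4 -0.9]
 world d [-0.0018  0.001  -0.0043]  tool d now [ 0.0014 -0.0015  0.0043]  d in final axes [ 0.0014 -0.0015  0.0043]  turn [0.0058 0.0032 0.0004]
[ 0.00648985 -0.00146497 -0.99997787]
```

apply_moves:
  targets:
    - {"dx": 0,"dy": 0,"dz": -0.02,"wx": 0,"wy": 0,"wz": 0,"hand": 0.0}
    - {"dx": 0,"dy": 0,"dz": -0.05,"wx": 0,"wy": 0,"wz": 0,"hand": 0.0}
    - {"dx": 0,"dy": 0,"dz": 0,"wx": 0,"wy": 0,"wz": 0,"hand": 0.0}

```text
time_s: 4.82
ee_pos: [0.6386, -0.1017, 0.1093]
ee_rot: [1.878, 2.508, 0.006]
contact_force: [0.0, 0.7, 0.4]
width: 0.0005
```

```bash
python3 - <<'E'
from h import *
wsnap('w5')
rows(.4578,-.0536,.1,.285)
E
```

```text
w5 4.825 [ 0.6386 -0.1017  0.1093]
t 4.88 pos [ 0.6368 -0.1012  0.1059] j6 -0.53 world d [-0.179   0.0476 -0.0059] n 4
[ 0.024  -0.0396  0.0013] [0.0008 0.0004 0.0001]
[ 0.024  -0.0396  0.0013] [0.0008 0.0004 0.0001]
[ 0.024  -0.0396  0.0014] [0.0008 0.0004 0.0001]
[ 0.024  -0.0396  0.0014] [0.0008 0.0004 0.0001]
```

View pics/w5.png

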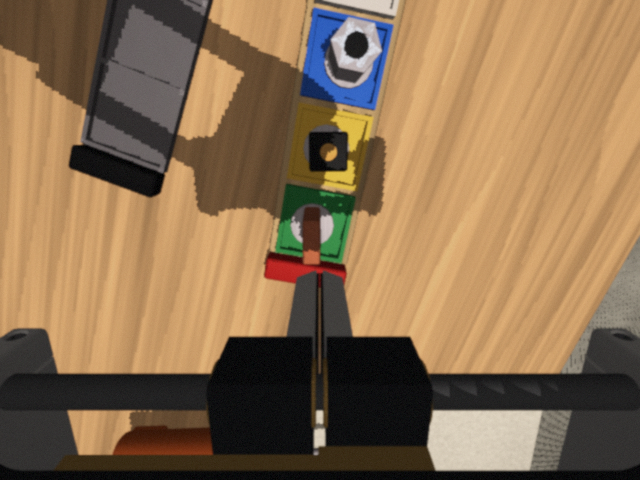

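The fingers shut empty: width is 0.0005 and the blade is still upright in its nest, top near (312,255). I'll find out why before trying again.

```bash
python3 - <<'E'
from h import *
def proj(tag,p):
    f=np.load(f"pics/{tag}.npz"); q=np.linalg.inv(f["W"])@np.append(p,1); q=f["K"]@q[:3]; return (q[:2]/q[2]).round(1)
print("TCP proj",proj('w5',[.6386,-.1017,.1093]), "under TCP at .072",proj('w5',[.6386,-.1017,.072]))
for uv in [(312,255),(312,245),(312,265)]: print(uv,atz('w5',uv,.072).round(4))
a=cv2.imread("pics/w5.png")[170:300,250:380]; cv2.imwrite("pics/w5c.png",cv2.resize(a,None,fx=4.5,fy=4.5,interpolation=cv2.INTER_CUBIC))
d=get_image("side")["img"][:,:,::-1]; cv2.imwrite("pics/side1.png",cv2.resize(d[150:330,200:400],None,fx=3,fy=3))
d=get_image("scene")["img"][:,:,::-1]; cv2.imwrite("pics/scene1.png",cv2.resize(d[180:320,190:400],None,fx=3.5,fy=3.5))
E
```

```text
TCP proj [319.7 263.9] under TCP at .072 [319.2 246.2]
(312, 255) [ 0.6353 -0.1102  0.072 ]
(312, 245) [ 0.633  -0.1023  0.072 ]
(312, 265) [ 0.6376 -0.1182  0.072 ]
```

View pics/w5c.png

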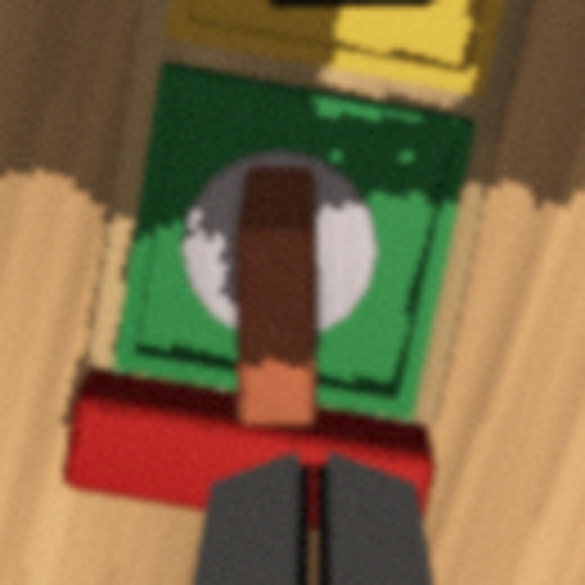

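View pics/side1.png

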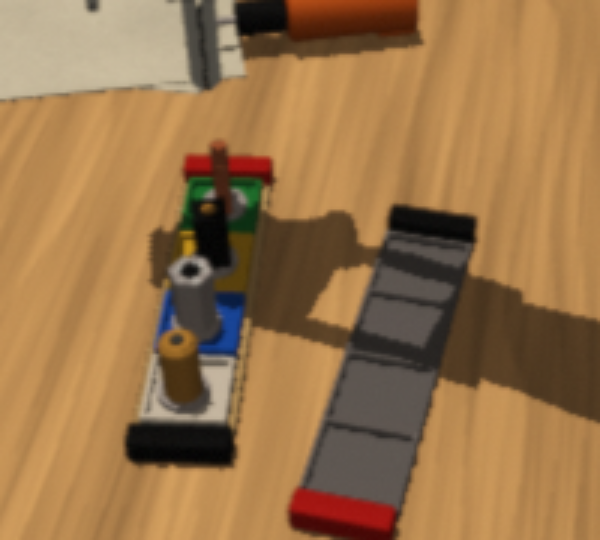

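View pics/scene1.png

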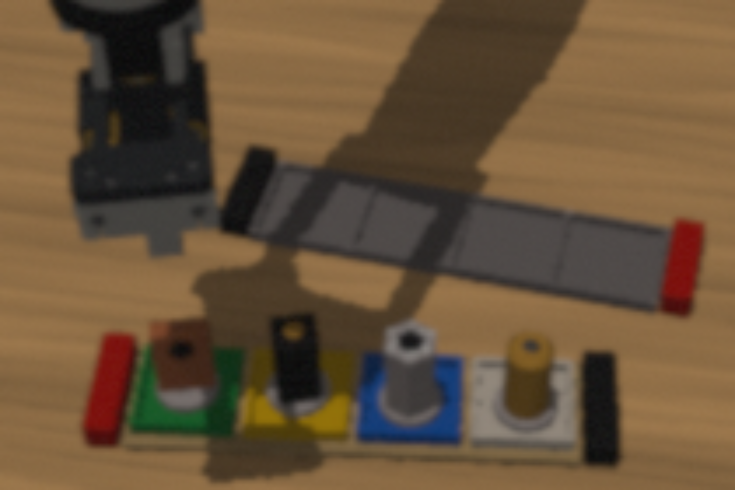

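```bash
python3 - <<'E'
from h import *
o=get_obs(); print(o["ee_pos"],o["joints"].round(3))
for n,of,s in(("scene",(190,180),3.5),("side",(200,150),3)):
    d,K=cam(n)
    for p in(o["ee_pos"],o["ee_pos"]+[0,0,.1],[.6365,-.1,.072]):
        q=K@(d["extrinsics"]@np.append(p,1))[:3]; q=q[:2]/q[2]; print(n,q.round(1),((q-of)*s).round(0))
    cv2.imwrite(f"pics/{n}2.png",d["img"][:,:,::-1])
E
```

```text
[ 0.63449684 -0.10069802  0.10155375] [-0.246  0.316  1.233  0.     1.596 -0.531]
scene [239.3 264.6] [172. 296.]
scene [234.  229.8] [154. 174.]
scene [240.8 274.6] [178. 331.]
side [271.2 191.7] [214. 125.]
side [267.8 157.5] [203.  23.]
side [271.3 201.1] [214. 153.]
```

View pics/scene2.png

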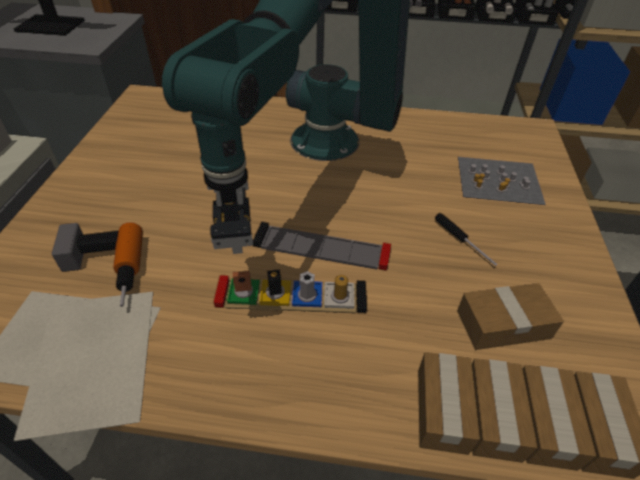

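View pics/side2.png

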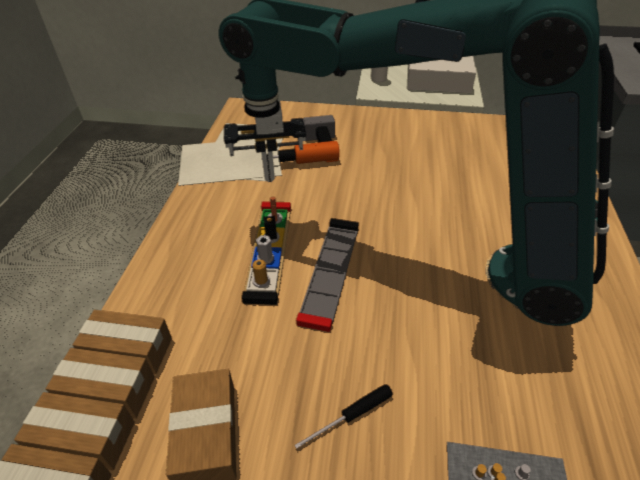

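```bash
python3 - <<'E'
from h import *
for n,(a,b,c,e) in {"scene":(200,280,200,280),"side":(220,300,120,200)}.items():
    i=cv2.imread(f"pics/{n}2.png")[c:e,a:b] if n=="side" else cv2.imread(f"pics/{n}2.png")[210:290,200:280]
    cv2.imwrite(f"pics/{n}2c.png",cv2.resize(i,None,fx=7,fy=7,interpolation=cv2.INTER_CUBIC))
E
```

```text
(no output)
```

View pics/scene2c.png

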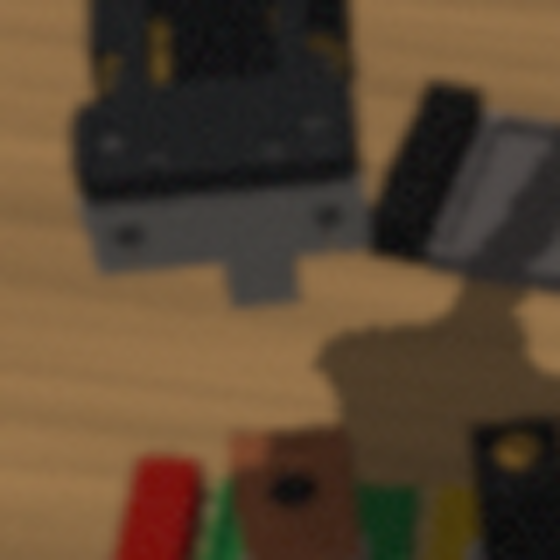

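View pics/side2c.png

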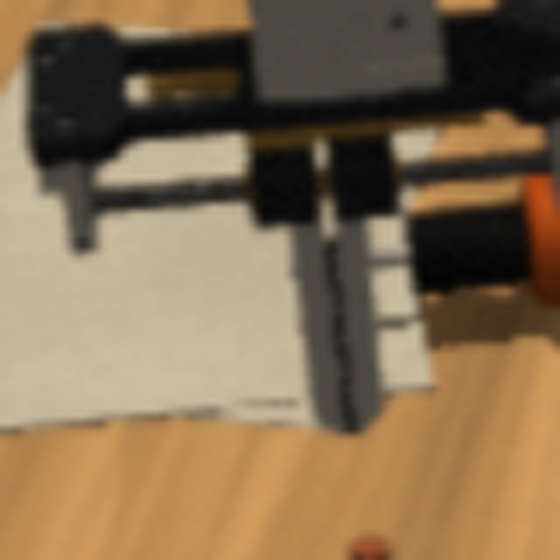

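```bash
python3 - <<'E'
from h import *
P=[]
for n in("scene","side"):
    d,K=cam(n); P.append(K@d["extrinsics"][:3])
for a,b in[((237.9,253.3),(269.7,181.4))]:
    x=cv2.triangulatePoints(*P,np.array(a).reshape(2,1),np.array(b).reshape(2,1)).ravel(); x=x[:3]/x[3]; print(x.round(4))
o=get_obs(); print(o["ee_pos"].round(4),o["time_s"],o["joints"].round(4),o["qd"].round(3))
get_image("scene");o=get_obs(); print(o["ee_pos"].round(4),o["time_s"],o["joints"].round(4))
E
```

```text
[ 0.6347 -0.0994  0.1349]
[ 0.6337 -0.1005  0.0999] 5.175 [-2.4580e-01  3.1750e-01  1.2345e+00  2.0000e-04  1.5963e+00 -5.3110e-01] [-0.002 -0.001 -0.003  0.    -0.001 -0.001]
[ 0.6339 -0.1006  0.1001] 5.225 [-2.4580e-01  3.1740e-01  1.2342e+00  2.0000e-04  1.5963e+00 -5.3110e-01]
```

```bash
python3 - <<'E'
from h import *
d,K=cam("wrist"); C=np.linalg.inv(d["tool_from_camera"])
for z in(0,-.01,-.02,-.035,-.05):
  for y in (0,.047):
    q=K@(C@[0,y,z,1])[:3]; print(z,y,(q[:2]/q[2]).round(1))
E
```

```text
0 0 [319.7 263.8]
0 0.047 [390.1 263.8]
-0.01 0 [319.8 269.5]
-0.01 0.047 [393.2 269.5]
-0.02 0 [319.8 275.7]
-0.02 0.047 [396.6 275.6]
-0.035 0 [319.9 286. ]
-0.035 0.047 [402.2 286. ]
-0.05 0 [319.9 298. ]
-0.05 0.047 [408.8 298. ]
```

The tip triangulates to z≈0.135 while the reported TCP z is 0.100. The wrist image says the same: the tips appear at row 272 and columns 237/404, which fits a point about 35 mm behind the stated TCP. So the real fingertips are about 35 mm higher than reported, and I only grazed the top of the blade. I'll aim 35 mm lower and check with a picture. First I open and re-measure.

apply_moves:
  targets:
    - {"dx": 0,"dy": 0,"dz": 0,"wx": 0,"wy": 0,"wz": 0,"hand": 0.05}
    - {"dx": 0,"dy": 0,"dz": 0,"wx": 0,"wy": 0,"wz": 0,"hand": 0.05}
    - {"dx": 0,"dy": 0,"dz": 0,"wx": 0,"wy": 0,"wz": 0,"hand": 0.05}
    - {"dx": 0,"dy": 0,"dz": 0,"wx": 0,"wy": 0,"wz": 0,"hand": 0.05}

```text
time_s: 5.78
ee_pos: [0.6337, -0.1005, 0.0994]
ee_rot: [-1.879, -2.509, 0.004]
contact_force: [0.1, 0.9, 0.3]
width: 0.0371
```

```bash
python3 - <<'E'
from h import *
wsnap('w6')
a=cv2.imread("pics/w6.png")[170:300,250:380]; cv2.imwrite("pics/w6c.png",cv2.resize(a,None,fx=4.5,fy=4.5,interpolation=cv2.INTER_CUBIC))
plan(.6355,-.1005,0.03,.285)
E
```

```text
w6 5.775 [ 0.6337 -0.1005  0.0994]
t 5.825 pos [ 0.6337 -0.1006  0.0994] j6 -0.53 w 0.0406 F [-0.5  0.1  0.6]
 world d [ 0.0018  0.0001 -0.0694]  tool d now [-0.0007  0.0022  0.0694]  d in final axes [-0.0005  0.0018  0.0694]  turn [-0.0062 -0.0039  0.0003]
```

View pics/w6c.png

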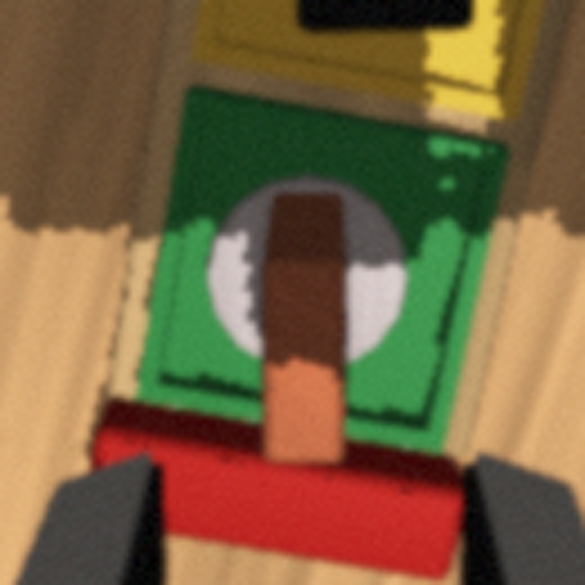

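Aligned: the top's centre is at about (318,250), and the point under the TCP projects to (319,249). Down in steps.

apply_moves:
  targets:
    - {"dx": 0,"dy": 0,"dz": 0.03,"wx": 0,"wy": 0,"wz": 0,"hand": 0.05}
    - {"dx": 0,"dy": 0,"dz": 0.03,"wx": 0,"wy": 0,"wz": 0,"hand": 0.05}
    - {"dx": 0,"dy": 0,"dz": 0.02,"wx": 0,"wy": 0,"wz": 0,"hand": 0.05}
    - {"dx": 0,"dy": 0,"dz": 0,"wx": 0,"wy": 0,"wz": 0,"hand": 0.05}

```text
time_s: 6.32
ee_pos: [0.6343, -0.1006, 0.0188]
ee_rot: [-1.881, -2.512, 0.002]
contact_force: [-0.3, -0.1, -0.1]
width: 0.05
```

```bash
python3 - <<'E'
from h import *
plan(.6355,-.1005,-0.005,.285)
wsnap('w7')
for n,(a,b,c,e) in {"scene":(190,290,210,310),"side":(220,320,150,250)}.items():
    i=get_image(n)["img"][c:e,a:b,::-1]
    cv2.imwrite(f"pics/{n}3c.png",cv2.resize(i,None,fx=5,fy=5,interpolation=cv2.INTER_CUBIC))
cv2.imwrite("pics/both3.png",np.hstack([cv2.imread("pics/scene3c.png"),cv2.imread("pics/side3c.png")])[:, :1000][:, 100:900])
E
```

```text
t 6.325 pos [ 0.6343 -0.1006  0.0188] j6 -0.53 w 0.05 F [-0.3 -0.1 -0.1]
 world d [ 0.0012  0.0001 -0.0238]  tool d now [-0.0003  0.0013  0.0238]  d in final axes [-0.0002  0.0012  0.0238]  turn [-0.0035 -0.0023  0.0004]
w7 6.325 [ 0.6343 -0.1006  0.0188]
```

View pics/w7.png

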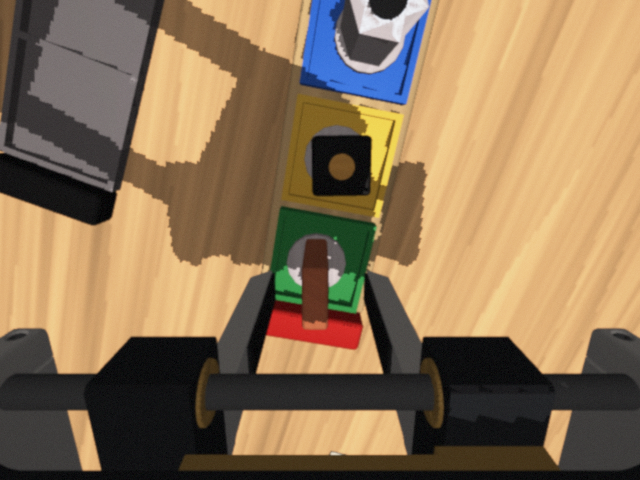

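View pics/side3c.png

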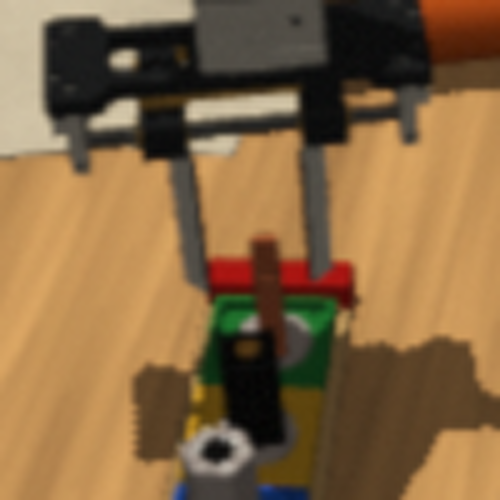

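The side view shows the tips straddling the upper part of the blade, about halfway down, which confirms the 35 mm offset. I go down 22 mm more and close until it's gripped.

apply_moves:
  targets:
    - {"dx": 0,"dy": 0.001,"dz": 0.022,"wx": 0,"wy": 0,"wz": 0,"hand": 0.05}
    - {"dx": 0,"dy": 0,"dz": 0,"wx": 0,"wy": 0,"wz": 0,"hand": 0.0}
    - {"dx": 0,"dy": 0,"dz": 0,"wx": 0,"wy": 0,"wz": 0,"hand": 0.0}
    - {"dx": 0,"dy": 0,"dz": 0,"wx": 0,"wy": 0,"wz": 0,"hand": 0.0}
    - {"dx": 0,"dy": 0,"dz": 0,"wx": 0,"wy": 0,"wz": 0,"hand": 0.0}

```text
time_s: 7.1
ee_pos: [0.6416, -0.1025, 0.0081]
ee_rot: [1.876, 2.505, 0.007]
contact_force: [-2.9, -1.2, 3.0]
width: 0.0141
```

apply_moves:
  targets:
    - {"dx": 0,"dy": 0,"dz": 0,"wx": 0,"wy": 0,"wz": 0,"hand": 0.0}
    - {"dx": 0,"dy": 0,"dz": 0,"wx": 0,"wy": 0,"wz": 0,"hand": 0.0}

```text
time_s: 7.35
ee_pos: [0.6418, -0.1025, 0.0081]
ee_rot: [1.876, 2.504, 0.007]
contact_force: [-0.7, 0.6, -0.2]
width: 0.0137
```

apply_moves:
  targets:
    - {"dx": 0,"dy": 0,"dz": -0.02,"wx": 0,"wy": 0,"wz": 0,"hand": 0.0}
    - {"dx": 0,"dy": 0,"dz": -0.04,"wx": 0,"wy": 0,"wz": 0,"hand": 0.0}
    - {"dx": 0,"dy": 0,"dz": 0,"wx": 0,"wy": 0,"wz": 0,"hand": 0.0}

```text
time_s: 7.72
ee_pos: [0.6413, -0.1018, 0.0706]
ee_rot: [1.875, 2.505, 0.009]
contact_force: [0.9, -0.7, -1.4]
width: 0.0139
```

```bash
python3 - <<'E'
from h import *
wsnap('w8')
rows(.4578,-.0536,.072,.285)
for n,(a,b,c,e) in {"scene":(190,290,210,310),"side":(220,320,150,250)}.items():
    i=get_image(n)["img"][c:e,a:b,::-1]
    cv2.imwrite(f"pics/{n}4c.png",cv2.resize(i,None,fx=4,fy=4,interpolation=cv2.INTER_CUBIC))
cv2.imwrite("pics/both4.png",np.hstack([cv2.imread("pics/scene4c.png"),cv2.imread("pics/side4c.png")]))
E
```

```text
w8 7.725 [ 0.6413 -0.1018  0.0706]
t 7.78 pos [ 0.6394 -0.1014  0.0674] j6 -0.53 world d [-0.1816  0.0478  0.0046] n 4
[ 0.0242 -0.0402 -0.0015] [0.0018 0.001  0.0001]
[ 0.0242 -0.0402 -0.0014] [0.0018 0.001  0.0001]
[ 0.0242 -0.0402 -0.0013] [0.0018 0.001  0.0001]
[ 0.0242 -0.0402 -0.0012] [0.0018 0.001  0.0001]
```

View pics/both4.png

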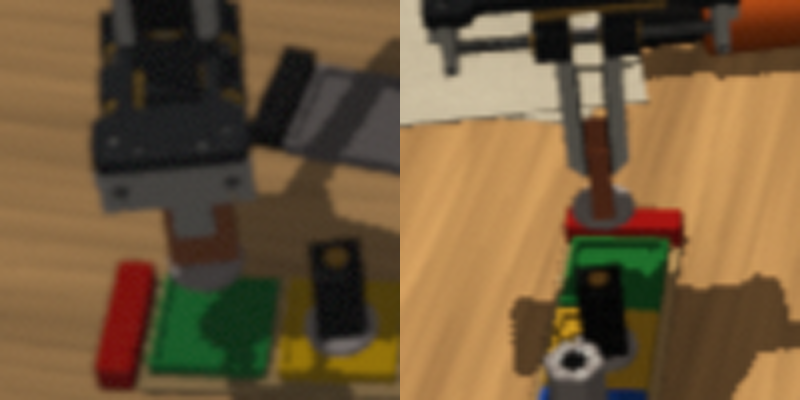

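View pics/w8.png

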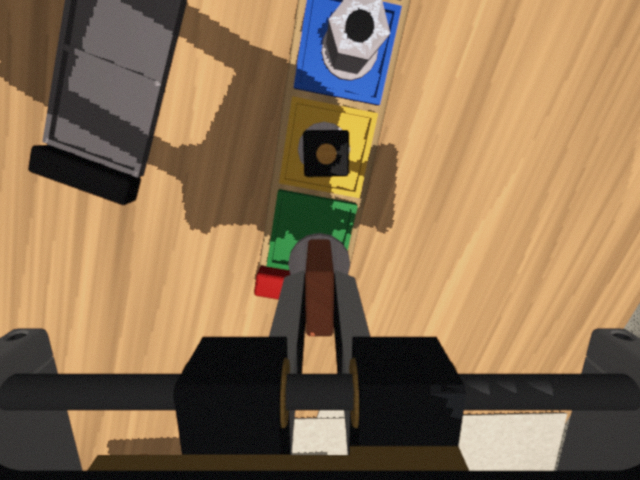

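The blade hangs upright between the fingers with its foot clear of the nest. To the tray's black-end cell.

apply_moves:
  targets:
    - {"dx": 0.015,"dy": -0.025,"dz": 0,"wx": 0,"wy": 0,"wz": 0,"hand": 0.0}
    - {"dx": 0.03,"dy": -0.05,"dz": 0,"wx": 0,"wy": 0,"wz": 0,"hand": 0.0}
    - {"dx": 0.03,"dy": -0.05,"dz": 0,"wx": 0,"wy": 0,"wz": 0,"hand": 0.0}
    - {"dx": 0.021,"dy": -0.035,"dz": 0,"wx": 0,"wy": 0,"wz": 0,"hand": 0.0}
    - {"dx": 0,"dy": 0,"dz": 0,"wx": 0,"wy": 0,"wz": 0,"hand": 0.0}

```text
time_s: 8.5
ee_pos: [0.4442, -0.0508, 0.0519]
ee_rot: [-1.873, -2.501, 0.011]
contact_force: [0.5, 0.4, -2.4]
width: 0.0137
```

```bash
python3 - <<'E'
from h import *
plan(.4578,-.0536,.01,.285)
wsnap('w9')
E
```

```text
t 8.5 pos [ 0.4442 -0.0508  0.0519] j6 -0.53 w 0.0137 F [ 0.5  0.4 -2.4]
 world d [ 0.0136 -0.0028 -0.0419]  tool d now [-0.0069  0.0129  0.0417]  d in final axes [-0.0065  0.0123  0.0419]  turn [-0.0158 -0.0095  0.0001]
w9 8.5 [ 0.4442 -0.0508  0.0519]
```

View pics/w9.png

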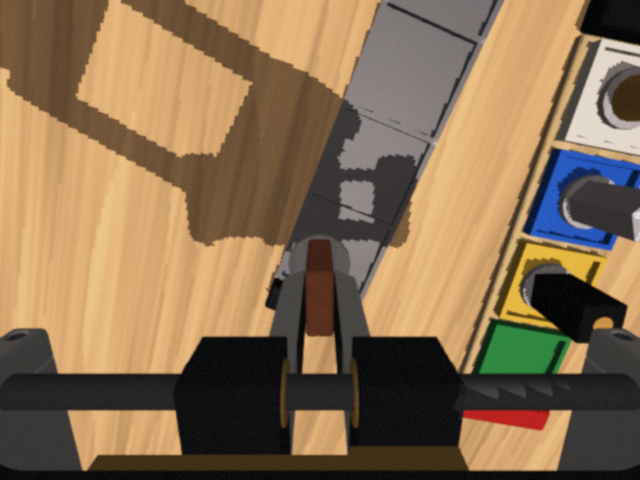

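apply_moves:
  targets:
    - {"dx": -0.0065,"dy": 0.0125,"dz": 0.0,"wx": -0.015,"wy": -0.009,"wz": 0,"hand": 0.0}
    - {"dx": 0,"dy": 0,"dz": 0,"wx": 0,"wy": 0,"wz": 0,"hand": 0.0}

```text
time_s: 8.8
ee_pos: [0.462, -0.0547, 0.0513]
ee_rot: [1.883, 2.513, 0.001]
contact_force: [-0.3, 0.4, -1.2]
width: 0.0136
```

```bash
python3 - <<'E'
from h import *
plan(.4578,-.0536,.002,.285)
wsnap('w10')
a=cv2.imread("pics/w10.png")[0:300,250:550]; cv2.imwrite("pics/w10c.png",cv2.resize(a,None,fx=2,fy=2,interpolation=cv2.INTER_CUBIC))
E
```

```text
t 8.8 pos [ 0.462  -0.0547  0.0513] j6 -0.52 w 0.0136 F [-0.3  0.4 -1.2]
 world d [-0.0042  0.0011 -0.0493]  tool d now [ 0.0022 -0.0038  0.0493]  d in final axes [ 0.0022 -0.0037  0.0493]  turn [ 0.0016  0.0009 -0.0004]
w10 8.8 [ 0.462  -0.0547  0.0513]
```

View pics/w10c.png

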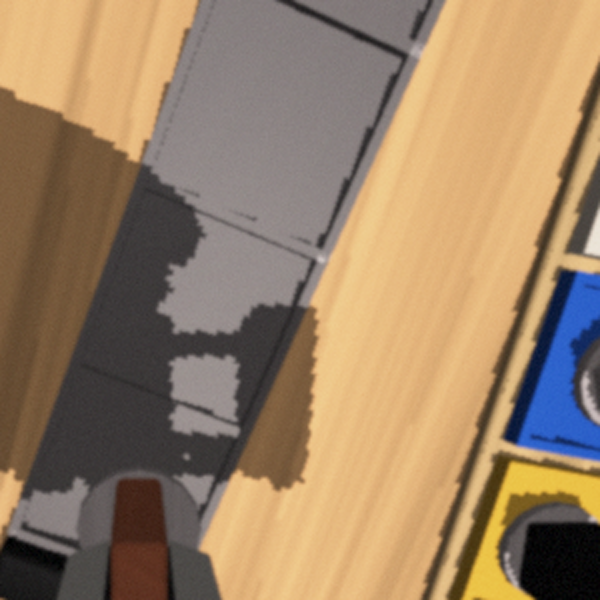

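```bash
python3 - <<'E'
from h import *
f=lambda u:(u[0]/2+250,u[1]/2)
A=atz('w10',f((161,396)),.014);B=atz('w10',f((232,222)),.014)
print(A,B,np.linalg.norm(A-B),np.arctan2(*(B-A)[1::-1]))
t=np.array([.0896,.996,0]);c=np.array([.4672,.051,.014]);print(c-.07*t,c)
E
```

```text
[ 0.45924439 -0.01628034  0.014     ] [0.46519838 0.0487121  0.014     ] 0.06526460012480292 1.4794408328301185
[ 0.460928 -0.01872   0.014   ] [0.4672 0.051  0.014 ]
```

The divider midpoints agree with my tray model to 2.5 mm. Lowering.

apply_moves:
  targets:
    - {"dx": 0.002,"dy": -0.0035,"dz": 0.015,"wx": 0,"wy": 0,"wz": 0,"hand": 0.0}
    - {"dx": 0,"dy": 0,"dz": 0.02,"wx": 0,"wy": 0,"wz": 0,"hand": 0.0}
    - {"dx": 0,"dy": 0,"dz": 0.006,"wx": 0,"wy": 0,"wz": 0,"hand": 0.0}
    - {"dx": 0,"dy": 0,"dz": 0,"wx": 0,"wy": 0,"wz": 0,"hand": 0.0}

```text
time_s: 9.35
ee_pos: [0.4576, -0.0538, 0.0067]
ee_rot: [-1.883, -2.513, 0.001]
contact_force: [0.4, 0.6, -1.9]
width: 0.0136
```

```bash
python3 - <<'E'
from h import *
plan(.4578,-.0536,.001,.285)
for n,(a,b,c,e) in {"scene":(220,320,190,290),"side":(280,380,170,270)}.items():
    i=get_image(n)["img"][c:e,a:b,::-1]
    cv2.imwrite(f"pics/{n}5c.png",cv2.resize(i,None,fx=4,fy=4,interpolation=cv2.INTER_CUBIC))
cv2.imwrite("pics/both5.png",np.hstack([cv2.imread("pics/scene5c.png"),cv2.imread("pics/side5c.png")]))
E
```

```text
t 9.35 pos [ 0.4576 -0.0538  0.0067] j6 -0.52 w 0.0136 F [ 0.4  0.6 -1.9]
 world d [ 0.0002  0.0002 -0.0057]  tool d now [0.0001 0.0003 0.0057]  d in final axes [0.0001 0.0003 0.0057]  turn [-0.0015 -0.0008 -0.0007]
```

View pics/both5.png

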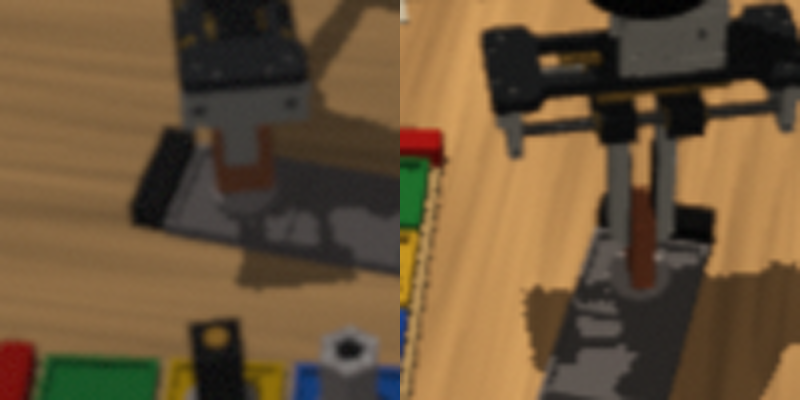

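```bash
python3 - <<'E'
from h import *
for n,of in(("scene",(220,190)),("side",(280,170))):
    d,K=cam(n)
    for p in([.4578,-.0536,.01],[.4578,-.0536,.07]):
        q=K@(d["extrinsics"]@np.append(p,1))[:3]; q=q[:2]/q[2]; print(n,((q-of)*4).round(0))
E
```

```text
scene [238. 193.]
scene [235. 121.]
side [239. 275.]
side [241. 203.]
```

apply_moves:
  targets:
    - {"dx": 0,"dy": 0,"dz": 0.004,"wx": 0,"wy": 0,"wz": 0,"hand": 0.0}
    - {"dx": 0,"dy": 0,"dz": 0,"wx": 0,"wy": 0,"wz": 0,"hand": 0.0}

```text
time_s: 9.8
ee_pos: [0.4595, -0.0542, 0.0049]
ee_rot: [1.882, 2.511, 0.002]
contact_force: [-0.8, -0.1, -2.1]
width: 0.0137
```

apply_moves:
  targets:
    - {"dx": 0,"dy": 0,"dz": 0.004,"wx": 0,"wy": 0,"wz": 0,"hand": 0.0}

```text
time_s: 9.93
ee_pos: [0.4601, -0.0544, 0.0013]
ee_rot: [1.881, 2.51, 0.003]
contact_force: [0.2, 0.3, -2.6]
width: 0.0138
```

apply_moves:
  targets:
    - {"dx": 0,"dy": 0,"dz": 0.003,"wx": 0,"wy": 0,"wz": 0,"hand": 0.0}

```text
time_s: 10.05
ee_pos: [0.46, -0.0543, -0.0001]
ee_rot: [1.882, 2.511, 0.002]
contact_force: [-7.0, 2.4, 17.7]
width: 0.0137
```

Contact came at reported z≈0.000, as predicted. Release.

apply_moves:
  targets:
    - {"dx": 0,"dy": 0,"dz": -0.001,"wx": 0,"wy": 0,"wz": 0,"hand": 0.05}
    - {"dx": 0,"dy": 0,"dz": 0,"wx": 0,"wy": 0,"wz": 0,"hand": 0.05}
    - {"dx": 0,"dy": 0,"dz": 0,"wx": 0,"wy": 0,"wz": 0,"hand": 0.05}
    - {"dx": 0,"dy": 0,"dz": 0,"wx": 0,"wy": 0,"wz": 0,"hand": 0.05}
    - {"dx": 0,"dy": 0,"dz": 0,"wx": 0,"wy": 0,"wz": 0,"hand": 0.05}

```text
time_s: 10.68
ee_pos: [0.4611, -0.0546, 0.0017]
ee_rot: [1.88, 2.509, 0.004]
contact_force: [0.0, -0.4, 1.3]
width: 0.0501
```

apply_moves:
  targets:
    - {"dx": 0,"dy": 0,"dz": -0.02,"wx": 0,"wy": 0,"wz": 0,"hand": 0.05}
    - {"dx": 0,"dy": 0,"dz": -0.04,"wx": 0,"wy": 0,"wz": 0,"hand": 0.05}
    - {"dx": 0,"dy": 0,"dz": -0.035,"wx": 0,"wy": 0,"wz": 0,"hand": 0.05}
    - {"dx": 0,"dy": 0,"dz": 0,"wx": 0,"wy": 0,"wz": 0,"hand": 0.05}

```text
time_s: 11.18
ee_pos: [0.4594, -0.0542, 0.0977]
ee_rot: [1.882, 2.511, 0.002]
contact_force: [-0.4, 0.2, -0.7]
width: 0.0502
```

```bash
python3 - <<'E'
from h import *
wsnap('w11')
rows(.6255,-.0317,.09,.31)
E
```

```text
w11 11.175 [ 0.4594 -0.0542  0.0977]
t 11.22 pos [ 0.4581 -0.0539  0.0957] j6 -0.52 world d [ 0.1674  0.0222 -0.0057] n 3
[-0.0086  0.0556  0.0019] [-0.0001 -0.     -0.0085]
[-0.009   0.0556  0.0019] [-0.0001 -0.     -0.0085]
[-0.0095  0.0555  0.0019] [-0.0001 -0.     -0.0085]
```

View pics/w11.png

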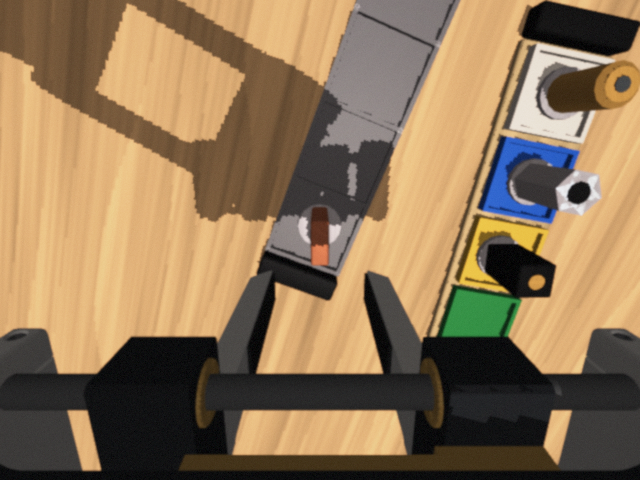

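The blade stands upright, its foot at (320,225) centred in the black-end cell. Next the square.

apply_moves:
  targets:
    - {"dx": -0.0045,"dy": 0.028,"dz": 0.0,"wx": 0,"wy": 0,"wz": -0.0085,"hand": 0.05}
    - {"dx": -0.009,"dy": 0.055,"dz": 0.0,"wx": 0,"wy": 0,"wz": -0.0085,"hand": 0.05}
    - {"dx": -0.009,"dy": 0.055,"dz": 0.0,"wx": 0,"wy": 0,"wz": -0.0085,"hand": 0.05}
    - {"dx": -0.004,"dy": 0.023,"dz": 0,"wx": 0,"wy": 0,"wz": 0,"hand": 0.05}
    - {"dx": 0,"dy": 0,"dz": 0,"wx": 0,"wy": 0,"wz": 0,"hand": 0.05}

```text
time_s: 11.85
ee_pos: [0.6178, -0.0309, 0.0826]
ee_rot: [-1.843, -2.525, 0.014]
contact_force: [0.1, -0.0, 0.0]
width: 0.0501
```

```bash
python3 - <<'E'
from h import *
plan(.6255,-.0317,.06,.31)
E
```

```text
t 11.85 pos [ 0.6178 -0.0309  0.0826] j6 -0.45 w 0.0501 F [ 0.1 -0.   0. ]
 world d [ 0.0077 -0.0008 -0.0226]  tool d now [-0.0033  0.0074  0.0224]  d in final axes [-0.0031  0.0071  0.0226]  turn [-0.0164 -0.0073 -0.0004]
```

apply_moves:
  targets:
    - {"dx": -0.003,"dy": 0.006,"dz": 0.0,"wx": -0.015,"wy": -0.007,"wz": 0,"hand": 0.05}
    - {"dx": 0,"dy": 0,"dz": 0,"wx": 0,"wy": 0,"wz": 0,"hand": 0.05}
    - {"dx": 0,"dy": 0,"dz": 0,"wx": 0,"wy": 0,"wz": 0,"hand": 0.05}

```text
time_s: 12.22
ee_pos: [0.6211, -0.0322, 0.08]
ee_rot: [-1.85, -2.533, 0.005]
contact_force: [0.4, -0.3, -0.4]
width: 0.0502
```

```bash
python3 - <<'E'
from h import *
plan(.6255,-.0317,0.0,.31)
wsnap('w12')
a=cv2.imread("pics/w12.png")[150:350,220:420]; cv2.imwrite("pics/w12c.png",cv2.resize(a,None,fx=3,fy=3,interpolation=cv2.INTER_CUBIC))
f=np.load("pics/w12.npz"); o=get_obs()
for z in(.072,.018):
    q=np.linalg.inv(f["W"])@[*o["ee_pos"][:2],z,1]; q=f["K"]@q[:3]; print((q[:2]/q[2]),((q[:2]/q[2])-[220,150])*3)
E
```

```text
t 12.225 pos [ 0.6211 -0.0322  0.08  ] j6 -0.45 w 0.0502 F [ 0.4 -0.3 -0.4]
 world d [ 0.0044  0.0005 -0.08  ]  tool d now [-0.001   0.0047  0.08  ]  d in final axes [-0.0009  0.0043  0.08  ]  turn [-0.0054 -0.002  -0.0011]
w12 12.225 [ 0.6211 -0.0322  0.08  ]
[319.83164667 259.75024574] [299.49494001 329.25073723]
[320.00561416 237.31975895] [300.01684247 261.95927684]
```

View pics/w12c.png

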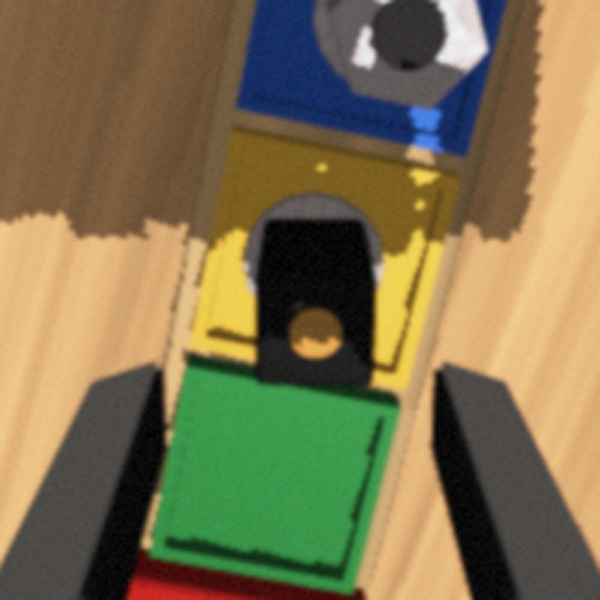

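Jaws are parallel to the square's sides. The dot at crop (315,332) is 3.6 mm to +y of the point under the TCP. I correct for that and go down.

apply_moves:
  targets:
    - {"dx": -0.001,"dy": 0.004,"dz": 0.01,"wx": -0.005,"wy": -0.002,"wz": 0,"hand": 0.05}
    - {"dx": 0,"dy": 0,"dz": 0.03,"wx": 0,"wy": 0,"wz": 0,"hand": 0.05}
    - {"dx": 0,"dy": 0,"dz": 0.03,"wx": 0,"wy": 0,"wz": 0,"hand": 0.05}
    - {"dx": 0,"dy": 0,"dz": 0,"wx": 0,"wy": 0,"wz": 0,"hand": 0.05}

```text
time_s: 12.78
ee_pos: [0.6259, -0.0323, 0.0089]
ee_rot: [1.852, 2.534, 0.002]
contact_force: [0.1, 0.3, -0.7]
width: 0.0501
```

```bash
python3 - <<'E'
from h import *
plan(.6253,-.0317,0.0,.31)
E
```

```text
t 12.775 pos [ 0.6259 -0.0323  0.0089] j6 -0.45 w 0.0501 F [ 0.1  0.3 -0.7]
 world d [-0.0006  0.0006 -0.0089]  tool d now [ 0.0008 -0.0004  0.0089]  d in final axes [ 0.0007 -0.0004  0.0089]  turn [ 0.0031  0.0018 -0.0016]
```

apply_moves:
  targets:
    - {"dx": 0,"dy": 0,"dz": 0.006,"wx": 0,"wy": 0,"wz": 0,"hand": 0.03}
    - {"dx": 0,"dy": 0,"dz": 0.0,"wx": 0,"wy": 0,"wz": 0,"hand": 0.0}
    - {"dx": 0,"dy": 0,"dz": 0.0,"wx": 0,"wy": 0,"wz": 0,"hand": 0.0}
    - {"dx": 0,"dy": 0,"dz": 0,"wx": 0,"wy": 0,"wz": 0,"hand": 0.0}
    - {"dx": 0,"dy": 0,"dz": 0,"wx": 0,"wy": 0,"wz": 0,"hand": 0.0}

```text
time_s: 13.4
ee_pos: [0.6283, -0.0326, 0.0063]
ee_rot: [1.849, 2.529, 0.007]
contact_force: [0.5, 0.3, -1.7]
width: 0.0276
```

apply_moves:
  targets:
    - {"dx": 0,"dy": 0,"dz": 0,"wx": 0,"wy": 0,"wz": 0,"hand": 0.0}
    - {"dx": 0,"dy": 0,"dz": -0.02,"wx": 0,"wy": 0,"wz": 0,"hand": 0.0}
    - {"dx": 0,"dy": 0,"dz": -0.05,"wx": 0,"wy": 0,"wz": 0,"hand": 0.0}
    - {"dx": 0,"dy": 0,"dz": 0,"wx": 0,"wy": 0,"wz": 0,"hand": 0.0}

```text
time_s: 13.9
ee_pos: [0.6281, -0.0325, 0.0807]
ee_rot: [1.848, 2.528, 0.008]
contact_force: [1.0, -0.6, -0.5]
width: 0.0277
```

```bash
python3 - <<'E'
from h import *
wsnap('w13')
rows(.4641,.0165,.08,.31)
E
```

```text
w13 13.9 [ 0.6281 -0.0325  0.0807]
t 13.95 pos [ 0.6259 -0.0322  0.0771] j6 -0.45 world d [-0.1618  0.0487  0.0029] n 3
[ 0.0318 -0.0465 -0.0012] [ 0.0014  0.0007 -0.0005]
[ 0.0319 -0.0464 -0.0011] [ 0.0014  0.0007 -0.0005]
[ 0.0319 -0.0464 -0.0011] [ 0.0014  0.0007 -0.0005]
```

View pics/w13.png

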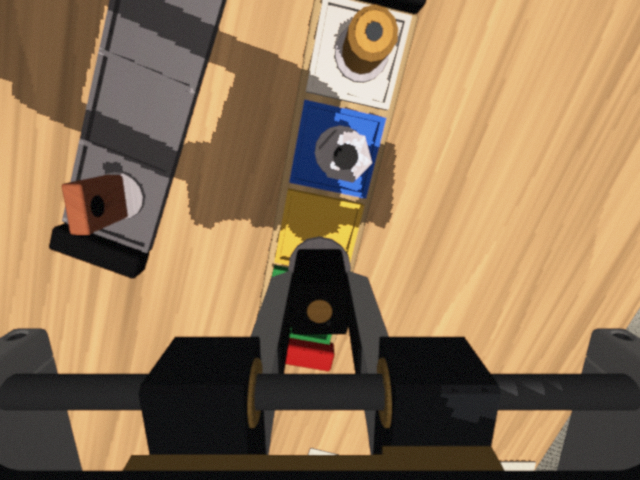

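apply_moves:
  targets:
    - {"dx": 0.015,"dy": -0.022,"dz": -0.003,"wx": 0.001,"wy": 0.001,"wz": 0,"hand": 0.0}
    - {"dx": 0.03,"dy": -0.044,"dz": -0.004,"wx": 0.001,"wy": 0.001,"wz": 0,"hand": 0.0}
    - {"dx": 0.03,"dy": -0.044,"dz": -0.004,"wx": 0.001,"wy": 0,"wz": 0,"hand": 0.0}
    - {"dx": 0.016,"dy": -0.022,"dz": 0,"wx": 0,"wy": 0,"wz": 0,"hand": 0.0}
    - {"dx": 0,"dy": 0,"dz": 0,"wx": 0,"wy": 0,"wz": 0,"hand": 0.0}

```text
time_s: 14.58
ee_pos: [0.4639, 0.0159, 0.0819]
ee_rot: [-1.849, -2.529, 0.007]
contact_force: [0.8, 0.2, -0.9]
width: 0.0279
```

```bash
python3 - <<'E'
from h import *
plan(.4641,.0165,.01,.31)
E
```

```text
t 14.575 pos [0.4639 0.0159 0.0819] j6 -0.4 w 0.0279 F [ 0.8  0.2 -0.9]
 world d [ 0.0002  0.0006 -0.0719]  tool d now [0.0002 0.001  0.0719]  d in final axes [0.0005 0.0004 0.0719]  turn [-0.0088 -0.0045 -0.0021]
```

Right on target. Lowering.

apply_moves:
  targets:
    - {"dx": 0.0,"dy": 0.0,"dz": 0.03,"wx": -0.008,"wy": -0.004,"wz": 0,"hand": 0.0}
    - {"dx": 0,"dy": 0,"dz": 0.03,"wx": 0,"wy": 0,"wz": 0,"hand": 0.0}
    - {"dx": 0,"dy": 0,"dz": 0.008,"wx": 0,"wy": 0,"wz": 0,"hand": 0.0}
    - {"dx": 0,"dy": 0,"dz": 0,"wx": 0,"wy": 0,"wz": 0,"hand": 0.0}

```text
time_s: 15.08
ee_pos: [0.4661, 0.0149, 0.0114]
ee_rot: [1.855, 2.535, -0.0]
contact_force: [1.1, -0.2, -0.9]
width: 0.0276
```

```bash
python3 - <<'E'
from h import *
plan(.4641,.0165,.0,.31)
E
```

```text
t 15.075 pos [0.4661 0.0149 0.0114] j6 -0.4 w 0.0276 F [ 1.1 -0.2 -0.9]
 world d [-0.002   0.0016 -0.0114]  tool d now [ 0.0022 -0.0014  0.0114]  d in final axes [ 0.0022 -0.0014  0.0114]  turn [ 0.0002  0.0006 -0.0029]
```

apply_moves:
  targets:
    - {"dx": 0.002,"dy": -0.0015,"dz": 0.008,"wx": 0,"wy": 0,"wz": 0,"hand": 0.0}

```text
time_s: 15.2
ee_pos: [0.4658, 0.016, 0.0046]
ee_rot: [1.854, 2.532, 0.002]
contact_force: [0.1, -0.1, -1.5]
width: 0.0276
```

apply_moves:
  targets:
    - {"dx": 0.0,"dy": 0,"dz": 0.003,"wx": 0,"wy": 0,"wz": 0,"hand": 0.0}

```text
time_s: 15.32
ee_pos: [0.466, 0.0161, 0.0016]
ee_rot: [1.854, 2.532, 0.002]
contact_force: [0.6, -0.3, -1.4]
width: 0.0277
```

apply_moves:
  targets:
    - {"dx": 0.0,"dy": 0,"dz": 0.003,"wx": 0,"wy": 0,"wz": 0,"hand": 0.0}

```text
time_s: 15.45
ee_pos: [0.4666, 0.016, -0.001]
ee_rot: [1.853, 2.531, 0.004]
contact_force: [-0.4, -0.3, -1.3]
width: 0.0279
```

apply_moves:
  targets:
    - {"dx": 0.0,"dy": 0,"dz": 0.003,"wx": 0,"wy": 0,"wz": 0,"hand": 0.0}

```text
time_s: 15.58
ee_pos: [0.4668, 0.016, -0.0026]
ee_rot: [1.853, 2.531, 0.004]
contact_force: [-6.2, 1.0, 14.0]
width: 0.028
```

Floor contact at −0.0026, as predicted. Release and rise.

apply_moves:
  targets:
    - {"dx": 0,"dy": 0,"dz": -0.001,"wx": 0,"wy": 0,"wz": 0,"hand": 0.054}
    - {"dx": 0,"dy": 0,"dz": 0,"wx": 0,"wy": 0,"wz": 0,"hand": 0.054}
    - {"dx": 0,"dy": 0,"dz": 0,"wx": 0,"wy": 0,"wz": 0,"hand": 0.054}
    - {"dx": 0,"dy": 0,"dz": 0,"wx": 0,"wy": 0,"wz": 0,"hand": 0.054}

```text
time_s: 16.08
ee_pos: [0.4684, 0.0159, -0.0001]
ee_rot: [1.851, 2.528, 0.007]
contact_force: [-0.5, 0.0, 0.0]
width: 0.054
```

apply_moves:
  targets:
    - {"dx": 0,"dy": 0,"dz": -0.02,"wx": 0,"wy": 0,"wz": 0,"hand": 0.054}
    - {"dx": 0,"dy": 0,"dz": -0.04,"wx": 0,"wy": 0,"wz": 0,"hand": 0.054}
    - {"dx": 0,"dy": 0,"dz": -0.035,"wx": 0,"wy": 0,"wz": 0,"hand": 0.054}
    - {"dx": 0,"dy": 0,"dz": 0,"wx": 0,"wy": 0,"wz": 0,"hand": 0.054}

```text
time_s: 16.58
ee_pos: [0.4665, 0.0161, 0.0959]
ee_rot: [1.852, 2.53, 0.004]
contact_force: [-0.6, 0.0, -1.0]
width: 0.0541
```

```bash
python3 - <<'E'
from h import *
wsnap('w14')
rows(.623,.039,.09,.57)
E
```

```text
w14 16.575 [0.4665 0.0161 0.0959]
t 16.62 pos [0.4651 0.0162 0.0939] j6 -0.39 world d [ 0.1579  0.0228 -0.0039] n 3
[-0.0087  0.0525  0.0014] [ 0.0005  0.0006 -0.0877]
[-0.0132  0.0515  0.0014] [ 0.0005  0.0006 -0.0877]
[-0.0177  0.0502  0.0013] [ 0.0005  0.0006 -0.0877]
```

View pics/w14.png

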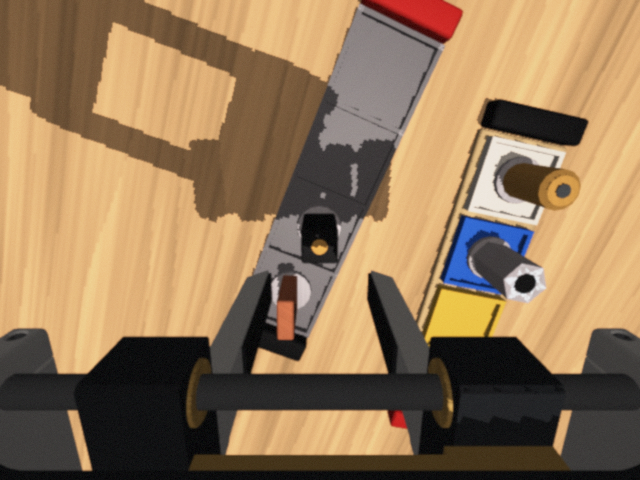

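The square stands upright in the second cell, foot near (319,225), and the blade is undisturbed. Now the hex, with the jaw at 0.57 rad onto its flats.

apply_moves:
  targets:
    - {"dx": -0.004,"dy": 0.025,"dz": -0.003,"wx": 0,"wy": 0,"wz": -0.085,"hand": 0.054}
    - {"dx": -0.011,"dy": 0.05,"dz": -0.003,"wx": 0,"wy": 0,"wz": -0.085,"hand": 0.054}
    - {"dx": -0.015,"dy": 0.05,"dz": -0.003,"wx": 0,"wy": 0,"wz": -0.085,"hand": 0.054}
    - {"dx": -0.01,"dy": 0.025,"dz": 0,"wx": 0,"wy": 0,"wz": 0,"hand": 0.054}
    - {"dx": 0,"dy": 0,"dz": 0,"wx": 0,"wy": 0,"wz": 0,"hand": 0.054}

```text
time_s: 17.25
ee_pos: [0.6159, 0.0446, 0.0902]
ee_rot: [-1.501, -2.744, 0.013]
contact_force: [-0.9, 0.3, -0.6]
width: 0.0539
```

```bash
python3 - <<'E'
from h import *
plan(.623,.039,.06,.57)
wsnap('w15')
a=cv2.imread("pics/w15.png")[150:350,220:420]; cv2.imwrite("pics/w15c.png",cv2.resize(a,None,fx=3,fy=3,interpolation=cv2.INTER_CUBIC))
E
```

```text
t 17.25 pos [0.6159 0.0446 0.0902] j6 -0.59 w 0.0539 F [-0.9  0.3 -0.6]
 world d [ 0.0071 -0.0056 -0.0302]  tool d now [-0.0088  0.0034  0.0301]  d in final axes [-0.0086  0.003   0.0302]  turn [-0.0137 -0.008  -0.0002]
w15 17.25 [0.6159 0.0446 0.0902]
```

View pics/w15c.png

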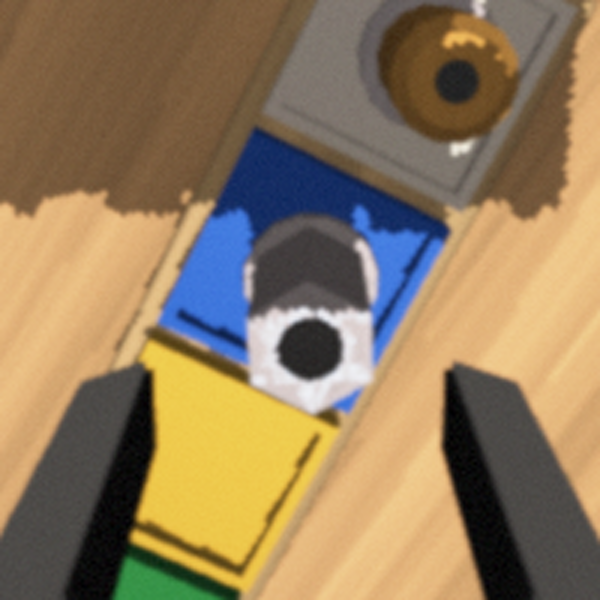

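The hex's flats are parallel to the finger pads. I correct position and descend.

apply_moves:
  targets:
    - {"dx": -0.0085,"dy": 0.003,"dz": 0.0,"wx": -0.013,"wy": -0.008,"wz": 0,"hand": 0.054}
    - {"dx": 0,"dy": 0,"dz": 0,"wx": 0,"wy": 0,"wz": 0,"hand": 0.054}
    - {"dx": 0,"dy": 0,"dz": 0,"wx": 0,"wy": 0,"wz": 0,"hand": 0.054}

```text
time_s: 17.68
ee_pos: [0.6191, 0.0379, 0.0891]
ee_rot: [-1.508, -2.753, 0.004]
contact_force: [-0.2, 0.1, -0.2]
width: 0.0541
```

```bash
python3 - <<'E'
from h import *
plan(.623,.039,.0,.57)
wsnap('w16')
a=cv2.imread("pics/w16.png")[150:350,220:420]; cv2.imwrite("pics/w16c.png",cv2.resize(a,None,fx=3,fy=3,interpolation=cv2.INTER_CUBIC))
f=np.load("pics/w16.npz"); o=get_obs()
q=np.linalg.inv(f["W"])@[*o["ee_pos"][:2],.072,1]; q=f["K"]@q[:3]; print(((q[:2]/q[2])-[220,150])*3)
E
```

```text
t 17.675 pos [0.6191 0.0379 0.0891] j6 -0.6 w 0.0541 F [-0.2  0.1 -0.2]
 world d [ 0.0039  0.0011 -0.0891]  tool d now [-0.0012  0.0042  0.0891]  d in final axes [-0.0011  0.0039  0.0891]  turn [-0.0033 -0.0013 -0.0013]
w16 17.675 [0.6191 0.0379 0.0891]
[298.11526263 316.13229333]
```

View pics/w16c.png

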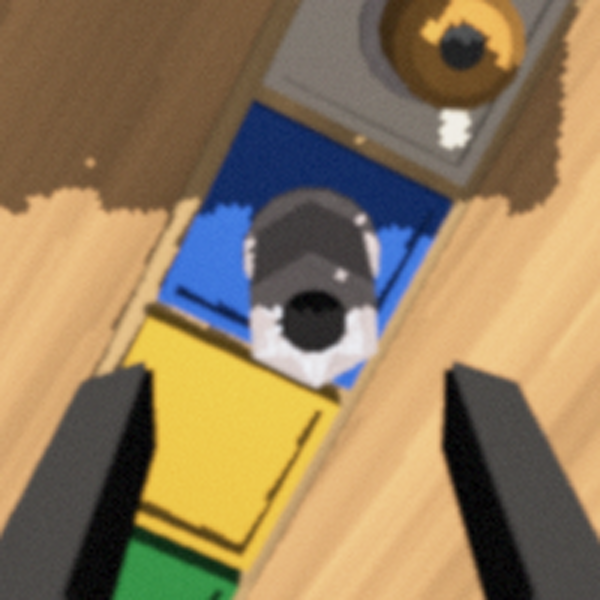

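apply_moves:
  targets:
    - {"dx": -0.001,"dy": 0.0035,"dz": 0.015,"wx": -0.003,"wy": -0.001,"wz": 0,"hand": 0.054}
    - {"dx": 0,"dy": 0,"dz": 0.033,"wx": 0,"wy": 0,"wz": 0,"hand": 0.054}
    - {"dx": 0,"dy": 0,"dz": 0.033,"wx": 0,"wy": 0,"wz": 0,"hand": 0.054}
    - {"dx": 0,"dy": 0,"dz": 0,"wx": 0,"wy": 0,"wz": 0,"hand": 0.054}

```text
time_s: 18.23
ee_pos: [0.6226, 0.0391, 0.005]
ee_rot: [1.508, 2.755, 0.001]
contact_force: [0.7, -0.1, 0.6]
width: 0.0543
```

```bash
python3 - <<'E'
from h import *
plan(.623,.039,.0,.57)
E
```

```text
t 18.225 pos [0.6226 0.0391 0.005 ] j6 -0.6 w 0.0543 F [ 0.7 -0.1  0.6]
 world d [ 0.0004 -0.0001 -0.005 ]  tool d now [-0.0003  0.0002  0.005 ]  d in final axes [-0.0003  0.0002  0.005 ]  turn [ 0.0012  0.0006 -0.0012]
```

apply_moves:
  targets:
    - {"dx": 0,"dy": 0,"dz": 0.004,"wx": 0,"wy": 0,"wz": 0,"hand": 0.03}
    - {"dx": 0,"dy": 0,"dz": 0.0,"wx": 0,"wy": 0,"wz": 0,"hand": 0.0}
    - {"dx": 0,"dy": 0,"dz": 0.0,"wx": 0,"wy": 0,"wz": 0,"hand": 0.0}
    - {"dx": 0,"dy": 0,"dz": 0,"wx": 0,"wy": 0,"wz": 0,"hand": 0.0}
    - {"dx": 0,"dy": 0,"dz": 0,"wx": 0,"wy": 0,"wz": 0,"hand": 0.0}

```text
time_s: 18.85
ee_pos: [0.6249, 0.0392, 0.0043]
ee_rot: [1.506, 2.75, 0.005]
contact_force: [-0.5, -0.3, -3.0]
width: 0.0296
```

apply_moves:
  targets:
    - {"dx": 0,"dy": 0,"dz": 0,"wx": 0,"wy": 0,"wz": 0,"hand": 0.0}

```text
time_s: 18.98
ee_pos: [0.6247, 0.0392, 0.0041]
ee_rot: [1.506, 2.751, 0.005]
contact_force: [-0.1, 0.8, -2.6]
width: 0.0298
```

apply_moves:
  targets:
    - {"dx": 0,"dy": 0,"dz": -0.02,"wx": 0,"wy": 0,"wz": 0,"hand": 0.0}
    - {"dx": 0,"dy": 0,"dz": -0.055,"wx": 0,"wy": 0,"wz": 0,"hand": 0.0}
    - {"dx": 0,"dy": 0,"dz": 0,"wx": 0,"wy": 0,"wz": 0,"hand": 0.0}

```text
time_s: 19.35
ee_pos: [0.6247, 0.0392, 0.0835]
ee_rot: [1.505, 2.75, 0.006]
contact_force: [0.2, 0.5, -2.0]
width: 0.0299
```

```bash
python3 - <<'E'
from h import *
wsnap('w17')
rows(.4703,.0863,.08,.57)
E
```

```text
w17 19.35 [0.6247 0.0392 0.0835]
t 19.4 pos [0.6222 0.0392 0.0796] j6 -0.6 world d [-0.1519  0.0471  0.0004] n 3
[ 0.0405 -0.0342 -0.0002] [ 0.0002  0.0001 -0.0003]
[ 0.0405 -0.0342 -0.0002] [ 0.0002  0.0001 -0.0003]
[ 0.0405 -0.0342 -0.0002] [ 0.0002  0.0001 -0.0003]
```

View pics/w17.png

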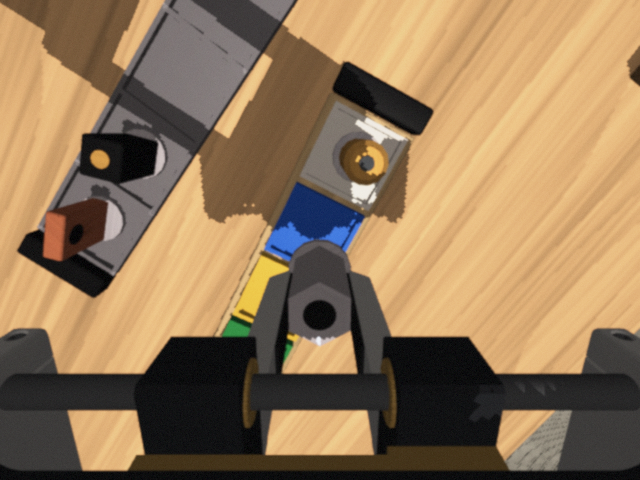

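apply_moves:
  targets:
    - {"dx": 0.018,"dy": -0.015,"dz": -0.003,"wx": 0.001,"wy": 0.001,"wz": 0,"hand": 0.0}
    - {"dx": 0.04,"dy": -0.034,"dz": -0.004,"wx": 0.001,"wy": 0.001,"wz": 0,"hand": 0.0}
    - {"dx": 0.04,"dy": -0.034,"dz": -0.004,"wx": 0.001,"wy": 0,"wz": 0,"hand": 0.0}
    - {"dx": 0.018,"dy": -0.015,"dz": 0,"wx": 0,"wy": 0,"wz": 0,"hand": 0.0}
    - {"dx": 0,"dy": 0,"dz": 0,"wx": 0,"wy": 0,"wz": 0,"hand": 0.0}

```text
time_s: 20.02
ee_pos: [0.4687, 0.085, 0.0852]
ee_rot: [-1.504, -2.744, 0.01]
contact_force: [0.1, 0.3, -2.8]
width: 0.03
```

```bash
python3 - <<'E'
from h import *
plan(.4703,.0863,.01,.57)
E
```

```text
t 20.025 pos [0.4687 0.085  0.0852] j6 -0.51 w 0.03 F [ 0.1  0.3 -2.8]
 world d [ 0.0016  0.0013 -0.0752]  tool d now [-0.0003  0.0029  0.0752]  d in final axes [0.0003 0.002  0.0752]  turn [-0.0116 -0.0077 -0.0018]
```

apply_moves:
  targets:
    - {"dx": 0.0,"dy": 0.001,"dz": 0.03,"wx": -0.011,"wy": -0.007,"wz": 0,"hand": 0.0}
    - {"dx": 0,"dy": 0,"dz": 0.03,"wx": 0,"wy": 0,"wz": 0,"hand": 0.0}
    - {"dx": 0,"dy": 0,"dz": 0.008,"wx": 0,"wy": 0,"wz": 0,"hand": 0.0}
    - {"dx": 0,"dy": 0,"dz": 0,"wx": 0,"wy": 0,"wz": 0,"hand": 0.0}

```text
time_s: 20.52
ee_pos: [0.4714, 0.0844, 0.0147]
ee_rot: [1.511, 2.754, -0.001]
contact_force: [0.6, 0.1, -1.7]
width: 0.0297
```

```bash
python3 - <<'E'
from h import *
plan(.4703,.0863,-.004,.57)
E
```

```text
t 20.525 pos [0.4714 0.0844 0.0147] j6 -0.51 w 0.0297 F [ 0.6  0.1 -1.7]
 world d [-0.0011  0.0019 -0.0187]  tool d now [0.0021 0.0001 0.0187]  d in final axes [0.0021 0.0001 0.0187]  turn [-0.0002  0.0006 -0.0027]
```

apply_moves:
  targets:
    - {"dx": 0.002,"dy": 0,"dz": 0.014,"wx": 0,"wy": 0,"wz": 0,"hand": 0.0}

```text
time_s: 20.65
ee_pos: [0.4727, 0.0861, 0.0023]
ee_rot: [1.51, 2.75, 0.003]
contact_force: [-0.3, 0.2, -2.1]
width: 0.0298
```

apply_moves:
  targets:
    - {"dx": 0.0,"dy": 0,"dz": 0.003,"wx": 0,"wy": 0,"wz": 0,"hand": 0.0}

```text
time_s: 20.78
ee_pos: [0.4722, 0.0861, -0.0016]
ee_rot: [1.51, 2.751, 0.002]
contact_force: [0.3, -0.6, -2.2]
width: 0.03
```

apply_moves:
  targets:
    - {"dx": 0.0,"dy": 0,"dz": 0.002,"wx": 0,"wy": 0,"wz": 0,"hand": 0.0}

```text
time_s: 20.9
ee_pos: [0.4727, 0.0862, -0.0033]
ee_rot: [1.51, 2.751, 0.003]
contact_force: [-0.4, 0.8, -2.3]
width: 0.0298
```

apply_moves:
  targets:
    - {"dx": 0.0,"dy": 0,"dz": 0.002,"wx": 0,"wy": 0,"wz": 0,"hand": 0.0}

```text
time_s: 21.02
ee_pos: [0.4728, 0.0862, -0.0043]
ee_rot: [1.509, 2.751, 0.003]
contact_force: [-4.0, 0.5, 8.0]
width: 0.0296
```

Contact. Release and rise.

apply_moves:
  targets:
    - {"dx": 0,"dy": 0,"dz": -0.001,"wx": 0,"wy": 0,"wz": 0,"hand": 0.054}
    - {"dx": 0,"dy": 0,"dz": 0,"wx": 0,"wy": 0,"wz": 0,"hand": 0.054}
    - {"dx": 0,"dy": 0,"dz": 0,"wx": 0,"wy": 0,"wz": 0,"hand": 0.054}
    - {"dx": 0,"dy": 0,"dz": 0,"wx": 0,"wy": 0,"wz": 0,"hand": 0.054}

```text
time_s: 21.52
ee_pos: [0.4751, 0.0863, -0.0011]
ee_rot: [1.507, 2.746, 0.007]
contact_force: [0.1, 0.2, -0.5]
width: 0.0539
```

apply_moves:
  targets:
    - {"dx": 0,"dy": 0,"dz": -0.02,"wx": 0,"wy": 0,"wz": 0,"hand": 0.054}
    - {"dx": 0,"dy": 0,"dz": -0.04,"wx": 0,"wy": 0,"wz": 0,"hand": 0.054}
    - {"dx": 0,"dy": 0,"dz": -0.035,"wx": 0,"wy": 0,"wz": 0,"hand": 0.054}
    - {"dx": 0,"dy": 0,"dz": 0,"wx": 0,"wy": 0,"wz": 0,"hand": 0.054}

```text
time_s: 22.02
ee_pos: [0.4735, 0.0863, 0.0953]
ee_rot: [1.508, 2.748, 0.006]
contact_force: [-0.2, -0.5, 0.7]
width: 0.0541
```

```bash
python3 - <<'E'
from h import *
wsnap('w18')
rows(.6155,.1108,.09,.2)
E
```

```text
w18 22.025 [0.4735 0.0863 0.0953]
t 22.07 pos [0.4721 0.0861 0.0933] j6 -0.5 world d [ 0.1434  0.0247 -0.0033] n 3
[-0.0187  0.0447  0.0013] [0.0012 0.0007 0.1223]
[-0.0131  0.0467  0.0012] [0.0012 0.0007 0.1223]
[-0.0073  0.048   0.0012] [0.0012 0.0007 0.1223]
```

View pics/w18.png

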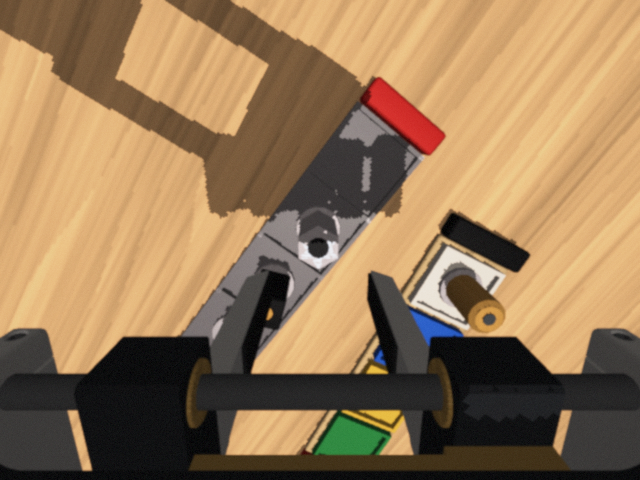

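The hex stands upright in the third cell, bore at (318,246). Last the round one.

apply_moves:
  targets:
    - {"dx": -0.009,"dy": 0.021,"dz": -0.003,"wx": 0,"wy": 0,"wz": 0.12,"hand": 0.054}
    - {"dx": -0.014,"dy": 0.045,"dz": -0.003,"wx": 0,"wy": 0,"wz": 0.12,"hand": 0.054}
    - {"dx": -0.0075,"dy": 0.045,"dz": -0.003,"wx": 0,"wy": 0,"wz": 0.12,"hand": 0.054}
    - {"dx": -0.003,"dy": 0.025,"dz": 0,"wx": 0,"wy": 0,"wz": 0,"hand": 0.054}
    - {"dx": 0,"dy": 0,"dz": 0,"wx": 0,"wy": 0,"wz": 0,"hand": 0.054}

```text
time_s: 22.7
ee_pos: [0.6088, 0.1054, 0.0901]
ee_rot: [-1.989, -2.42, 0.016]
contact_force: [-0.1, -0.4, -0.7]
width: 0.0543
```

```bash
python3 - <<'E'
from h import *
plan(.6155,.1108,.09,.2)
E
```

```text
t 22.7 pos [0.6088 0.1054 0.0901] j6 -0.11 w 0.0543 F [-0.1 -0.4 -0.7]
 world d [ 0.0067  0.0054 -0.0001]  tool d now [0.004  0.0076 0.    ]  d in final axes [0.0039 0.0076 0.0001]  turn [-0.0139 -0.0007 -0.0053]
```

apply_moves:
  targets:
    - {"dx": 0.004,"dy": 0.0065,"dz": 0.0,"wx": -0.013,"wy": 0,"wz": -0.005,"hand": 0.054}
    - {"dx": 0,"dy": 0,"dz": 0,"wx": 0,"wy": 0,"wz": 0,"hand": 0.054}
    - {"dx": 0,"dy": 0,"dz": 0,"wx": 0,"wy": 0,"wz": 0,"hand": 0.054}

```text
time_s: 23.08
ee_pos: [0.611, 0.1108, 0.0875]
ee_rot: [-1.985, -2.429, 0.006]
contact_force: [-0.4, -0.0, 1.4]
width: 0.0542
```

```bash
python3 - <<'E'
from h import *
plan(.6155,.1108,.0,.2)
wsnap('w19')
a=cv2.imread("pics/w19.png")[150:350,220:420]; cv2.imwrite("pics/w19c.png",cv2.resize(a,None,fx=3,fy=3,interpolation=cv2.INTER_CUBIC))
f=np.load("pics/w19.npz"); o=get_obs()
q=np.linalg.inv(f["W"])@[*o["ee_pos"][:2],.072,1]; q=f["K"]@q[:3]; print(((q[:2]/q[2])-[220,150])*3)
E
```

```text
t 23.075 pos [0.611  0.1108 0.0875] j6 -0.11 w 0.0542 F [-0.4 -0.   1.4]
 world d [ 0.0045 -0.     -0.0875]  tool d now [-0.001   0.0049  0.0874]  d in final axes [-0.0009  0.0044  0.0875]  turn [-0.0057 -0.0014  0.0005]
w19 23.075 [0.611  0.1108 0.0875]
[299.94250829 317.72660206]
```

View pics/w19c.png

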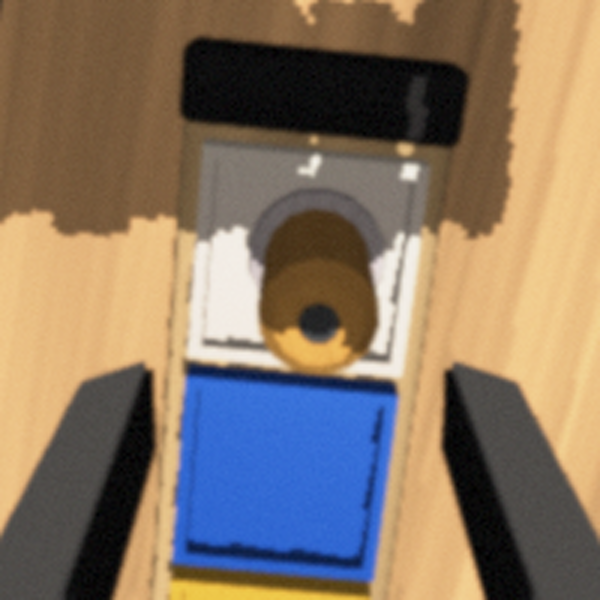

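The round fitting's dot at crop (318,321) against (300,318) means about +4.3 mm in y and −1 mm in x, matching the plan.

apply_moves:
  targets:
    - {"dx": -0.001,"dy": 0.004,"dz": 0.015,"wx": -0.005,"wy": -0.001,"wz": 0,"hand": 0.054}
    - {"dx": 0,"dy": 0,"dz": 0.033,"wx": 0,"wy": 0,"wz": 0,"hand": 0.054}
    - {"dx": 0,"dy": 0,"dz": 0.033,"wx": 0,"wy": 0,"wz": 0,"hand": 0.054}
    - {"dx": 0,"dy": 0,"dz": 0,"wx": 0,"wy": 0,"wz": 0,"hand": 0.054}

```text
time_s: 23.62
ee_pos: [0.6151, 0.1104, 0.0037]
ee_rot: [1.987, 2.432, 0.002]
contact_force: [0.7, -0.2, -0.5]
width: 0.054
```

```bash
python3 - <<'E'
from h import *
plan(.6155,.1108,.0,.2)
E
```

```text
t 23.625 pos [0.6151 0.1104 0.0037] j6 -0.11 w 0.054 F [ 0.7 -0.2 -0.5]
 world d [ 0.0004  0.0004 -0.0037]  tool d now [0.0003 0.0004 0.0037]  d in final axes [0.0003 0.0004 0.0037]  turn [0.0018 0.     0.0003]
```

apply_moves:
  targets:
    - {"dx": 0,"dy": 0,"dz": 0.004,"wx": 0,"wy": 0,"wz": 0,"hand": 0.03}
    - {"dx": 0,"dy": 0,"dz": 0.0,"wx": 0,"wy": 0,"wz": 0,"hand": 0.0}
    - {"dx": 0,"dy": 0,"dz": 0.0,"wx": 0,"wy": 0,"wz": 0,"hand": 0.0}
    - {"dx": 0,"dy": 0,"dz": 0,"wx": 0,"wy": 0,"wz": 0,"hand": 0.0}
    - {"dx": 0,"dy": 0,"dz": 0,"wx": 0,"wy": 0,"wz": 0,"hand": 0.0}

```text
time_s: 24.25
ee_pos: [0.6172, 0.1105, 0.0028]
ee_rot: [1.985, 2.429, 0.008]
contact_force: [0.4, 0.9, -2.4]
width: 0.0292
```

apply_moves:
  targets:
    - {"dx": 0,"dy": 0,"dz": 0,"wx": 0,"wy": 0,"wz": 0,"hand": 0.0}

```text
time_s: 24.38
ee_pos: [0.617, 0.1106, 0.0026]
ee_rot: [1.985, 2.429, 0.007]
contact_force: [0.5, -1.1, -2.9]
width: 0.0295
```

apply_moves:
  targets:
    - {"dx": 0,"dy": 0,"dz": -0.02,"wx": 0,"wy": 0,"wz": 0,"hand": 0.0}
    - {"dx": 0,"dy": 0,"dz": -0.055,"wx": 0,"wy": 0,"wz": 0,"hand": 0.0}
    - {"dx": 0,"dy": 0,"dz": 0,"wx": 0,"wy": 0,"wz": 0,"hand": 0.0}

```text
time_s: 24.75
ee_pos: [0.6169, 0.1106, 0.0818]
ee_rot: [1.985, 2.428, 0.009]
contact_force: [-0.1, 0.3, -2.5]
width: 0.0294
```

```bash
python3 - <<'E'
from h import *
wsnap('w20')
rows(.4766,.156,.08,.2)
E
```

```text
w20 24.75 [0.6169 0.1106 0.0818]
t 24.8 pos [0.6143 0.1103 0.0778] j6 -0.11 world d [-0.1377  0.0457  0.0022] n 3
[ 0.0241 -0.0419 -0.0007] [ 0.0001 -0.      0.0001]
[ 0.0241 -0.0419 -0.0007] [ 0.0001 -0.      0.0001]
[ 0.0241 -0.0419 -0.0007] [ 0.0001 -0.      0.0001]
```

View pics/w20.png

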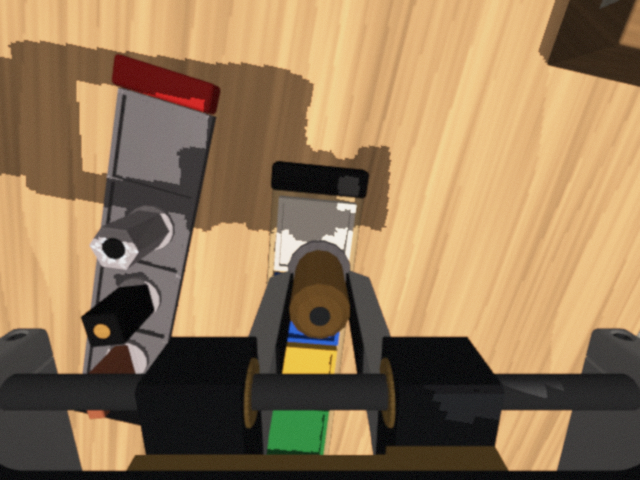

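apply_moves:
  targets:
    - {"dx": 0.011,"dy": -0.018,"dz": -0.003,"wx": 0.001,"wy": 0,"wz": 0,"hand": 0.0}
    - {"dx": 0.024,"dy": -0.041,"dz": -0.004,"wx": 0.001,"wy": 0,"wz": 0,"hand": 0.0}
    - {"dx": 0.024,"dy": -0.041,"dz": -0.004,"wx": 0.001,"wy": 0,"wz": 0,"hand": 0.0}
    - {"dx": 0.01,"dy": -0.02,"dz": 0,"wx": 0,"wy": 0,"wz": 0,"hand": 0.0}
    - {"dx": 0,"dy": 0,"dz": 0,"wx": 0,"wy": 0,"wz": 0,"hand": 0.0}

```text
time_s: 25.42
ee_pos: [0.474, 0.154, 0.0818]
ee_rot: [-1.982, -2.423, 0.019]
contact_force: [0.8, 0.5, -3.3]
width: 0.0294
```

```bash
python3 - <<'E'
from h import *
plan(.4766,.156,.01,.2)
E
```

```text
t 25.425 pos [0.474  0.154  0.0818] j6 0.0 w 0.0294 F [ 0.8  0.5 -3.3]
 world d [ 0.0026  0.002  -0.0718]  tool d now [0.0014 0.0041 0.0718]  d in final axes [0.0015 0.0029 0.0718]  turn [-0.0167 -0.0009 -0.0007]
```

apply_moves:
  targets:
    - {"dx": 0.0015,"dy": 0.001,"dz": 0.03,"wx": -0.015,"wy": 0,"wz": 0,"hand": 0.0}
    - {"dx": 0,"dy": 0,"dz": 0.03,"wx": 0,"wy": 0,"wz": 0,"hand": 0.0}
    - {"dx": 0,"dy": 0,"dz": 0.006,"wx": 0,"wy": 0,"wz": 0,"hand": 0.0}
    - {"dx": 0,"dy": 0,"dz": 0,"wx": 0,"wy": 0,"wz": 0,"hand": 0.0}

```text
time_s: 25.92
ee_pos: [0.4758, 0.1544, 0.0127]
ee_rot: [-1.99, -2.429, 0.003]
contact_force: [0.2, 0.6, -2.7]
width: 0.0294
```

```bash
python3 - <<'E'
from h import *
plan(.4766,.156,-.005,.2)
E
```

```text
t 25.925 pos [0.4758 0.1544 0.0127] j6 0.0 w 0.0294 F [ 0.2  0.6 -2.7]
 world d [ 0.0008  0.0016 -0.0177]  tool d now [0.0014 0.0012 0.0177]  d in final axes [0.0014 0.0011 0.0177]  turn [-0.0021  0.0003 -0.0019]
```

apply_moves:
  targets:
    - {"dx": 0.001,"dy": 0,"dz": 0.013,"wx": 0,"wy": 0,"wz": 0,"hand": 0.0}

```text
time_s: 26.05
ee_pos: [0.4778, 0.1556, 0.0012]
ee_rot: [1.99, 2.428, 0.003]
contact_force: [-0.6, 1.2, -2.3]
width: 0.0292
```

apply_moves:
  targets:
    - {"dx": 0.0,"dy": 0,"dz": 0.003,"wx": 0,"wy": 0,"wz": 0,"hand": 0.0}

```text
time_s: 26.18
ee_pos: [0.4775, 0.1555, -0.0025]
ee_rot: [1.991, 2.429, 0.001]
contact_force: [0.0, -0.1, -3.3]
width: 0.0294
```

apply_moves:
  targets:
    - {"dx": 0.0,"dy": 0,"dz": 0.002,"wx": 0,"wy": 0,"wz": 0,"hand": 0.0}

```text
time_s: 26.3
ee_pos: [0.478, 0.1556, -0.0042]
ee_rot: [1.99, 2.429, 0.002]
contact_force: [0.6, 0.9, -2.7]
width: 0.0293
```

apply_moves:
  targets:
    - {"dx": 0.0,"dy": 0,"dz": 0.003,"wx": 0,"wy": 0,"wz": 0,"hand": 0.0}

```text
time_s: 26.42
ee_pos: [0.4782, 0.1557, -0.0055]
ee_rot: [1.99, 2.429, 0.003]
contact_force: [-7.2, -2.0, 14.8]
width: 0.0295
```

Contact. Release and rise.

apply_moves:
  targets:
    - {"dx": 0,"dy": 0,"dz": -0.001,"wx": 0,"wy": 0,"wz": 0,"hand": 0.054}
    - {"dx": 0,"dy": 0,"dz": 0,"wx": 0,"wy": 0,"wz": 0,"hand": 0.054}
    - {"dx": 0,"dy": 0,"dz": 0,"wx": 0,"wy": 0,"wz": 0,"hand": 0.054}
    - {"dx": 0,"dy": 0,"dz": 0,"wx": 0,"wy": 0,"wz": 0,"hand": 0.054}

```text
time_s: 26.92
ee_pos: [0.4807, 0.1562, -0.0019]
ee_rot: [1.987, 2.426, 0.01]
contact_force: [-0.1, -0.4, 0.1]
width: 0.0541
```

apply_moves:
  targets:
    - {"dx": 0,"dy": 0,"dz": -0.02,"wx": 0,"wy": 0,"wz": 0,"hand": 0.054}
    - {"dx": 0,"dy": 0,"dz": -0.05,"wx": 0,"wy": 0,"wz": 0,"hand": 0.054}
    - {"dx": 0,"dy": 0,"dz": -0.05,"wx": 0,"wy": 0,"wz": 0,"hand": 0.054}
    - {"dx": 0,"dy": 0,"dz": -0.05,"wx": 0,"wy": 0,"wz": 0,"hand": 0.054}

```text
time_s: 27.42
ee_pos: [0.4755, 0.1552, 0.1661]
ee_rot: [-1.989, -2.428, 0.006]
contact_force: [0.7, -0.8, -0.6]
width: 0.0538
```

apply_moves:
  targets:
    - {"dx": -0.05,"dy": 0.0,"dz": -0.03,"wx": 0,"wy": 0,"wz": 0,"hand": 0.054}
    - {"dx": -0.05,"dy": 0.0,"dz": -0.03,"wx": 0,"wy": 0,"wz": 0,"hand": 0.054}
    - {"dx": -0.05,"dy": 0,"dz": -0.005,"wx": 0,"wy": 0,"wz": 0,"hand": 0.054}
    - {"dx": -0.04,"dy": 0.0,"dz": 0,"wx": 0,"wy": 0,"wz": 0,"hand": 0.054}
    - {"dx": 0,"dy": 0,"dz": 0,"wx": 0,"wy": 0,"wz": 0,"hand": 0.054}

```text
time_s: 28.05
ee_pos: [0.5172, -0.0353, 0.2397]
ee_rot: [1.982, 2.428, 0.007]
contact_force: [0.6, 1.1, -0.6]
width: 0.0541
```

```bash
python3 - <<'E'
from h import *
wsnap('w21')
for n in("scene","side"): cv2.imwrite(f"pics/{n}6.png",get_image(n)["img"][:,:,::-1])
E
```

```text
w21 28.05 [ 0.5172 -0.0353  0.2397]
```

View pics/w21.png

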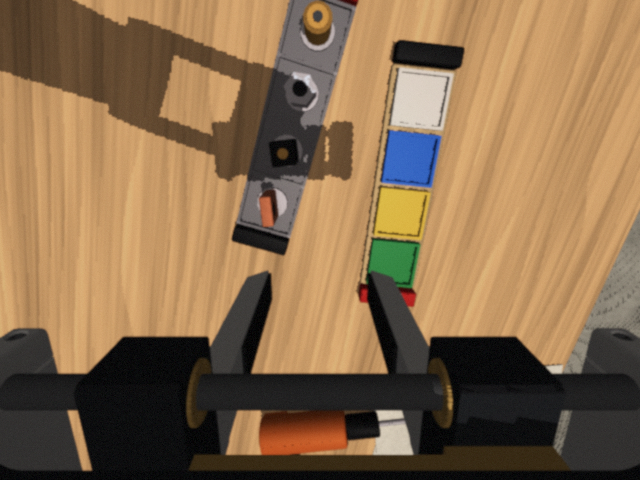

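View pics/scene6.png

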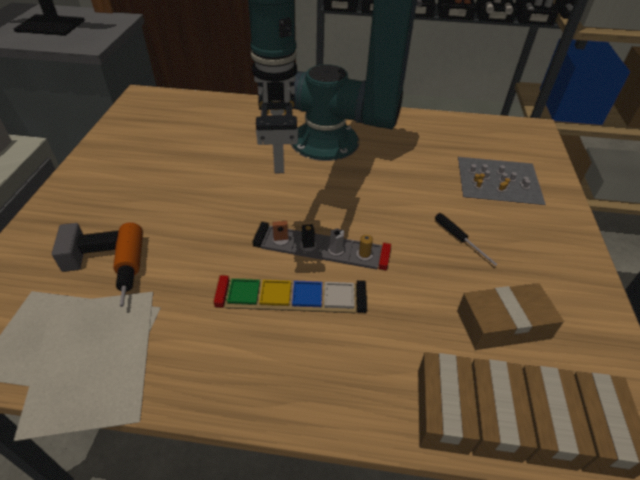

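View pics/side6.png

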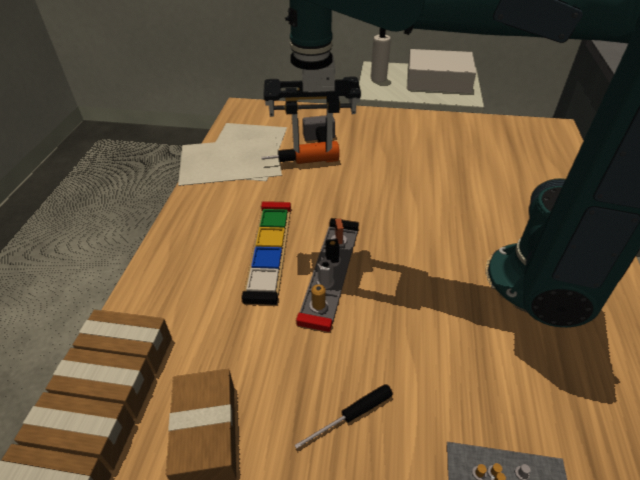

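All four stand upright in the tray, from the black end: blade, square, hex, round. The bystanders haven't moved. One last measurement of how well they're centred.

```bash
python3 - <<'E'
import cv2,numpy as np
a=cv2.imread("pics/scene6.png")[215:275,245:395]; cv2.imwrite("pics/s6c.png",cv2.resize(a,None,fx=5,fy=5,interpolation=cv2.INTER_CUBIC))
a=cv2.imread("pics/side6.png")[212:332,290:370]; cv2.imwrite("pics/d6c.png",cv2.resize(a,None,fx=5,fy=5,interpolation=cv2.INTER_CUBIC))
E
```

```text
(no output)
```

View pics/s6c.png

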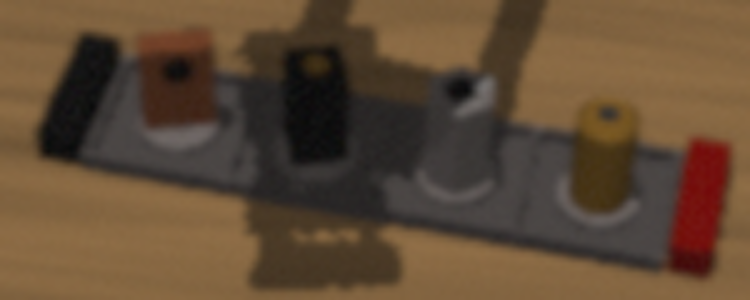

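View pics/d6c.png

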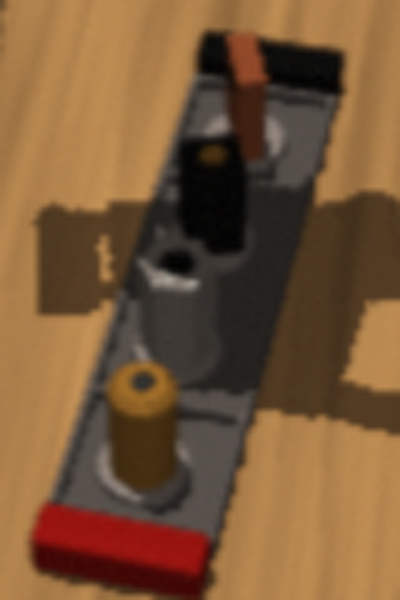

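```bash
python3 - <<'E'
from h import *
P=[]
for n in("scene","side"):
    d,K=cam(n); P.append(K@d["extrinsics"][:3])
c=np.array([.4672,.051]);t=np.array([.0896,.996]);nx=np.array([.996,-.0896])
for k,a,b in[("blade",(176,42),(247,57)),("square",(317,64),(213,155)),("hex",(461,90),(177,262)),("round",(608,113),(143,381))]:
    a=(np.array(a)+.5)/5-.5+[245,215];b=(np.array(b)+.5)/5-.5+[290,212]
    x=cv2.triangulatePoints(*P,a.reshape(2,1),b.reshape(2,1)).ravel();x=x[:3]/x[3]
    print(k,x.round(4),"tray x,y mm",(np.array([(x[:2]-c)@nx,(x[:2]-c)@t])*1e3).round(1))
o=get_obs();print(o["time_s"],o["contact_force"].round(1))
E
```

```text
blade [ 0.4603 -0.0507  0.0645] tray x,y mm [   2.3 -101.9]
square [0.4672 0.0184 0.066 ] tray x,y mm [  3.  -32.5]
hex [0.4741 0.0869 0.0661] tray x,y mm [ 3.7 36.4]
round [0.4786 0.1556 0.066 ] tray x,y mm [  2.  105.2]
28.3 [-0.5 -0.4 -0.2]
```

All are within 4 mm of their cell centres, with tops at z≈0.065 (expected 0.064). Handing in.

```bash
python3 -c "
from workcell import *
print(hand_in())"
```

```text
the job is handed in; nothing more can be done
None
```

All four fittings are in the packing tray in reverse order. From the tray's black end they run blade, square, hex, round, so the round one stands next to the red end. I handed the job in at about 28 s; no verdict was reported.

**Last checks:**
- **Position:** measured from the scene and side cameras, each fitting is within 4 mm of its cell centre, both along and across the tray.
- **Height:** the tops read z = 0.065–0.066 m, against an expected 0.064 m.
- **State:** in the pictures all four stand upright and released. The arm is clear, and the carton, driver and screwdriver show no movement.

**What disagreed:** the real fingertips sat about 35 mm higher than the reported TCP. Because of that, the first grasp of the blade only brushed its top and closed empty, but the blade stayed upright in its nest. I confirmed the offset by triangulating the tips and in the wrist image, then corrected for it in every later grasp and placement.

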